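Unload the shaker block into the colour-keyed rack

ROBOT

A 6-joint arm with a two-finger parallel gripper is mounted at the origin on a cart in front of the work surface, level with it; the furniture and walls round the work are solid. World frame = base frame: x ahead of the robot, y to its left, z up, the work surface at z = 0. Lengths are in m, angles in rad, forces in N, time in s.
With the tool pointing down it reaches from about 0.35 to 0.85 m from the base axis. Payload 8.1 kg.
Tool frame: the origin (TCP) lies between the finger pads; the fingertips stand 14 mm ahead of it and the grasp point (between the pads) lies 5 mm behind it; z points along the fingers, y is the line along which they close (so a half turn about z gives the same grasp; the last joint's range is limited). The gripper opens to 93 mm and grips with 3 to 60 N. Pads are 15 mm wide; open, the fingers measure 128 mm over their backs; the gripper's body (75 mm by 188 mm) begins 65 mm behind the grasp point.
Start: joints at [1.119, 0.13, 1.488, -0, 1.523, -0.085], TCP at [0.215, 0.56, 0.233] pointing down, gripper open.
Joint ranges: [-2.96, 2.96], [-0.89, 2.26], [0.02, 2.5], [-1.34, 4.48], [0, 2.73], [-2.66, 2.66]. Speed limits (rad/s): [2.39, 2.39, 2.79, 3.14, 3.14, 3.14].

INTERFACE

Orientations are given as a rotation vector (axis times angle).
In Python, from plant import robot gives the robot as it stands.
- The arm moves only by the tool arm_command, never from a script. Its argument "targets" is a list of rows, each an object of numbers: "x", "y", "z": the shift along the world's x, y, z in units of 500 mm (1.0 is 500 mm); "rx", "ry", "rz": the turn, a rotation vector about the world's x, y, z in units of 2 rad (1.0 is 2 rad); "claw": the closure in counts, from 0 (fully open) to 255 (shut). In form: [{"x": .., "y": .., "z": .., "rx": .., "ry": .., "rz": .., "claw": ..}, ...]. A call has 1 to 10 rows; each row is the pose to reach, as a shift and turn from the pose commanded when the call began; what a row does not reach only later rows make up. A row lasts 1/12 s, in which the tool goes at most 41.7 mm and 7.16 degrees, less where a joint would pass 70% of its speed; a pose out of reach is approached as far as the arm can. A call with a number of a shift or a turn outside -1 to 1 is refused whole. A call with a gripper value outside its range is refused whole. The fingers move at their own pace and stop on an object; "squeeze" is the grip in N (left out, the last holds). Time passes only in rows, so rows that repeat a pose let the fingers close. It gives the time, the measured TCP pose, the force, the opening and the grip force at its end, in the units of the state.
- robot.read_state(): the state, without advancing time (a new reading comes with each control period).
- robot.read_camera(name): name is "scene" or "top" or "wrist"; returns (picture, depth): 400x640x3 uint8, red, green, blue; 400x640 float32, m along the optical axis (not along the pixel's ray), 0 where there is no reading.
- robot.get_calibration(name): a dict with "intrinsics" (3x3 intrinsics, pixels), "dist" ([k1, k2, p1, p2, k3] as OpenCV has them; the pictures are not rectified), "origin" and "orientation" of the camera in the world. Camera axes: x right, y up, looking along -z (the intrinsics and any distortion apply to the point x, -y, -z); pixel columns grow to the right and rows downward; lengths in m; the calibration is good to about 2 mm. A picture is of the moment at which its call begins: read the wrist's pose just before it. get_calibration takes no time and is no camera call; for the wrist camera it gives the pose at the moment of the call.
- robot.close_job(): hands the job in; it is judged then, once.
The state is a dict: "t": time; "q": joint angles; "dq": joint speeds; "joint_torque": joint torques, N m; "tool_pos": TCP position; "orientation": TCP orientation; "force": force on the tool from outside, world axes, zero at the start; "wrist_torque": the same for the moment, N m; "opening": finger opening in m; "gripper_force": force on a finger pad.
Only numpy, scipy, OpenCV 4.12 (cv2) and the standard library are available. Lean on these libraries where they do the work, as an engineer would, in place of code of your own. Each camera call takes 0.05 s, during which the arm holds its last target. There are 200 camera calls.

TASK

The samples have been shaken: take the hold-down plate with the black grip straight up off its two dowels, keeping it level, and lay it flat in the middle of the steel tray, lengthwise. Then move the four capped vials, one after another, from the black shaker block to the white rack, each standing upright in the cup that has the colour of its cap. They are glass, so set each one down gently and never let one tip over.

Things in the scene. Friction and masses are not known exactly. Their poses are not given: they have to be found in the camera images.
- vial_red: Loose glass sample vial, red screw cap (top 16 mm), 28 mm across, 61 mm tall, 35 g. Origin: centre of its underside, z up. Starts upright under the hold-down plate (cap seen through a 21 mm hole), in one of four wells (31 mm wide, 48 mm apart along the plate's x, any order) of the fixed black block; underside 8 mm above the bench, block top 30 mm, so 39 mm stand out of it.
- vial_yellow: Loose glass sample vial, yellow screw cap (top 16 mm), 28 mm across, 61 mm tall, 35 g. Origin: centre of its underside, z up. Starts upright under the hold-down plate (cap seen through a 21 mm hole), in one of four wells (31 mm wide, 48 mm apart along the plate's x, any order) of the fixed black block; underside 8 mm above the bench, block top 30 mm, so 39 mm stand out of it.
- vial_blue: Loose glass sample vial, blue screw cap (top 16 mm), 28 mm across, 61 mm tall, 35 g. Origin: centre of its underside, z up. Starts upright under the hold-down plate (cap seen through a 21 mm hole), in one of four wells (31 mm wide, 48 mm apart along the plate's x, any order) of the fixed black block; underside 8 mm above the bench, block top 30 mm, so 39 mm stand out of it.
- vial_purple: Loose glass sample vial, purple screw cap (top 16 mm), 28 mm across, 61 mm tall, 35 g. Origin: centre of its underside, z up. Starts upright under the hold-down plate (cap seen through a 21 mm hole), in one of four wells (31 mm wide, 48 mm apart along the plate's x, any order) of the fixed black block; underside 8 mm above the bench, block top 30 mm, so 39 mm stand out of it.
- cup_red: Target: red open cup, one of four fixed 56 mm apart in a row along their x in the low white rack, colours in any order. Origin: centre of its underside, 6 mm above the bench, z up. Inner floor 3 mm above the origin (a seated vial's underside is there), straight round wall, 44 mm wide inside and 49 mm outside, rim 28 mm above the origin.
- cup_yellow: Target: yellow open cup, one of four fixed 56 mm apart in a row along their x in the low white rack, colours in any order. Origin: centre of its underside, 6 mm above the bench, z up. Inner floor 3 mm above the origin (a seated vial's underside is there), straight round wall, 44 mm wide inside and 49 mm outside, rim 28 mm above the origin.
- cup_blue: Target: blue open cup, one of four fixed 56 mm apart in a row along their x in the low white rack, colours in any order. Origin: centre of its underside, 6 mm above the bench, z up. Inner floor 3 mm above the origin (a seated vial's underside is there), straight round wall, 44 mm wide inside and 49 mm outside, rim 28 mm above the origin.
- cup_purple: Target: purple open cup, one of four fixed 56 mm apart in a row along their x in the low white rack, colours in any order. Origin: centre of its underside, 6 mm above the bench, z up. Inner floor 3 mm above the origin (a seated vial's underside is there), straight round wall, 44 mm wide inside and 49 mm outside, rim 28 mm above the origin.
- plate: Loose aluminium plate 232 x 44 x 5 mm, 0.16 kg. Origin: centre of its underside, x lengthwise, z up. Black grip block in the middle of its top, 14 mm square, from 5 to 41 mm above the origin. Starts level, origin 71 mm above the bench, on two shouldered posts; their 8 mm dowels, 212 mm apart in x, pass its 10 mm holes and end 8 mm above its top: free once lifted 15 mm.
- tray: Target: fixed shallow stainless steel tray, 291 x 127 mm over its rims, 11 mm high. Origin: centre of its underside, x lengthwise, z up; flat inner floor, 278 x 114 mm, is 2 mm above the origin. Empty at the start.
There are look-alikes about, which are no part of the job. What is shaped like the vial_blue but green is not meant.

How it is judged:
On the way:
1. the hold-down plate lies flat in the tray, before any vial is in its cup (horizontal distance between plate and tray below 0.03 m and z of plate in the frame of tray below 0.007 m and angle between plate's own z axis and vertical below 0.06 rad and horizontal distance between vial_red and cup_red above 0.03 m and horizontal distance between vial_yellow and cup_yellow above 0.03 m and horizontal distance between vial_blue and cup_blue above 0.03 m and horizontal distance between vial_purple and cup_purple above 0.03 m), for 0.2 s.
At the end, for the whole second after the job is handed in: The plate lies flat on the tray's floor, its middle within 30 mm of the tray's middle; each vial stands upright (within 7 degrees) on the floor of the cup of its cap's colour, its axis within 11 mm of the cup's; all released and at rest (horizontal distance between plate and tray below 0.03 m and z of plate in the frame of tray below 0.007 m and angle between plate's own z axis and vertical below 0.06 rad and horizontal distance between vial_red and cup_red below 0.011 m and z of vial_red in the frame of cup_red below 0.009 m and angle between each of vial_red, vial_yellow, vial_blue, vial_purple's own z axis and vertical below 0.12 rad and horizontal distance between vial_yellow and cup_yellow below 0.011 m and z of vial_yellow in the frame of cup_yellow below 0.009 m and horizontal distance between vial_blue and cup_blue below 0.011 m and z of vial_blue in the frame of cup_blue below 0.009 m and horizontal distance between vial_purple and cup_purple below 0.011 m and z of vial_purple in the frame of cup_purple below 0.009 m and linear speed of each of plate, vial_red, vial_yellow, vial_blue, vial_purple below 0.03 m/s); the robot touches nothing.
It fails at once if the plate is tilted by more than 17 degrees (angle between plate's own z axis and vertical above 0.3 rad).
It fails at once if a vial is dropped into its cup (moves faster than 0.6 m/s inside it) ((horizontal distance between vial_red and cup_red below 0.03 m and z of vial_red in the frame of cup_red below 0.03 m and linear speed of vial_red above 0.6 m/s) or (horizontal distance between vial_yellow and cup_yellow below 0.03 m and z of vial_yellow in the frame of cup_yellow below 0.03 m and linear speed of vial_yellow above 0.6 m/s) or (horizontal distance between vial_blue and cup_blue below 0.03 m and z of vial_blue in the frame of cup_blue below 0.03 m and linear speed of vial_blue above 0.6 m/s) or (horizontal distance between vial_purple and cup_purple below 0.03 m and z of vial_purple in the frame of cup_purple below 0.03 m and linear speed of vial_purple above 0.6 m/s)).
It fails at once if a vial tips over (more than 35 degrees) (angle between any of vial_red, vial_yellow, vial_blue, vial_purple's own z axis and vertical above 0.6 rad).
It also fails if it takes over 128 s, if anything falls off the work surface, if the arm or the gripper's body presses on something with over 40 N, if the wrist force passes 120 N, or if a joint passes its speed limit or range.

## Working session

There is one attempt and no reset: what is moved stays moved. The work goes in short steps, Python scripts to look and compute and a tool call to move; the robot and the scene stay as the last step left them, time stands still between calls to the robot, and variables do not carry over. Pictures are saved under pics/ and viewed, at most 14 in all, crops included, and the job is handed in when it is done.

Besides the shell and the picture viewer there is one more tool, called after "Call:" as name([rows], argument=value, ...), one row to a line, values as JSON. arm_command: Moves the arm, as the interface text tells. Shifts and turns lie within -1 to 1; 1 stands for 500 mm of shift or 2 rad of turn. Its arguments: {"type":"object","properties":{"targets":{"type":"array","items":{"type":"object","properties":{"x":{"type":"number","minimum":-1,"maximum":1},"y":{"type":"number","minimum":-1,"maximum":1},"z":{"type":"number","minimum":-1,"maximum":1},"rx":{"type":"number","minimum":-1,"maximum":1},"ry":{"type":"number","minimum":-1,"maximum":1},"rz":{"type":"number","minimum":-1,"maximum":1},"claw":{"type":"number"}}}},"squeeze":{"type":"number"}},"required":["targets"]}

```bash
ls; mkdir -p pics; cat > h.py <<'E'
import numpy as np, cv2
from scipy.spatial.transform import Rotation as R
from plant import robot
def snap(name):
    c=robot.get_calibration(name); im,d=robot.read_camera(name)
    return im,d,c
def rot(c):
    o=np.array(c["orientation"],float)
    return o if o.shape==(3,3) else R.from_rotvec(o).as_matrix()
def toplane(c,uv,z):
    uv=np.array(uv,float).reshape(-1,1,2)
    p=cv2.undistortPoints(uv,np.array(c["intrinsics"]),np.array(c["dist"])).reshape(-1,2)
    r=np.c_[p[:,0],-p[:,1],-np.ones(len(p))]@rot(c).T
    o=np.array(c["origin"]); s=(z-o[2])/r[:,2]
    return o+r*s[:,None]
def depthpt(c,uv,d):
    uv=np.array(uv,float).reshape(-1,1,2)
    p=cv2.undistortPoints(uv,np.array(c["intrinsics"]),np.array(c["dist"])).reshape(-1,2)
    d=np.array(d).reshape(-1,1)
    return np.array(c["origin"])+(np.c_[p[:,0],-p[:,1],-np.ones(len(p))]*d)@rot(c).T
def save(n,im): cv2.imwrite(f"pics/{n}.png",cv2.cvtColor(im,cv2.COLOR_RGB2BGR))
E
python3 - <<'E'
from h import *
print(robot.read_state())
for n in("top","scene"):
    im,d,c=snap(n); save(n+"0",im); np.savez(n+"0.npz",im=im,d=d); print(n,c)
E
```

```text
pics
{'t': 0.0, 'q': array([ 1.11860711e+00,  1.31152988e-01,  1.48924477e+00,  2.72406582e-05,
        1.52301886e+00, -8.54122696e-02]), 'dq': array([-3.95662134e-05, -9.16306661e-04,  1.76741477e-03, -9.17994090e-04,
        1.42287840e-03, -5.44123731e-04]), 'joint_torque': array([-1.06325533e-04, -5.59855735e+01, -4.91765714e+01,  7.66062713e-02,
        3.59174155e-02, -1.10802259e-04]), 'tool_pos': array([0.21490664, 0.55961738, 0.23161127]), 'orientation': array([-5.72816663e-01, -3.08840894e+00,  2.75038932e-03]), 'force': array([-0.04589334,  0.6398624 ,  0.09931867]), 'wrist_torque': array([ 0.00969188,  0.02121366, -0.01961066]), 'gripper_force': 0.0, 'opening': 0.09296519906047829}
top {'intrinsics': array([[499.64732107,   0.        , 317.31036823],
       [  0.        , 499.64732107, 205.04545258],
       [  0.        ,   0.        ,   1.        ]]), 'dist': array([-0.0623666,  0.       ,  0.       ,  0.       ,  0.       ]), 'origin': array([0.44476496, 0.04304562, 1.34414798]), 'orientation': array([ 0.04246797, -0.0591784 , -1.56926273])}
scene {'intrinsics': array([[473.39905668,   0.        , 326.82841303],
       [  0.        , 473.39905668, 188.74038056],
       [  0.        ,   0.        ,   1.        ]]), 'dist': array([-0.03405738,  0.        ,  0.        ,  0.        ,  0.        ]), 'origin': array([-0.21664572,  0.52795904,  0.46671591]), 'orientation': array([ 0.62993481, -1.25463264, -1.87934238])}
```

View pics/top0.png

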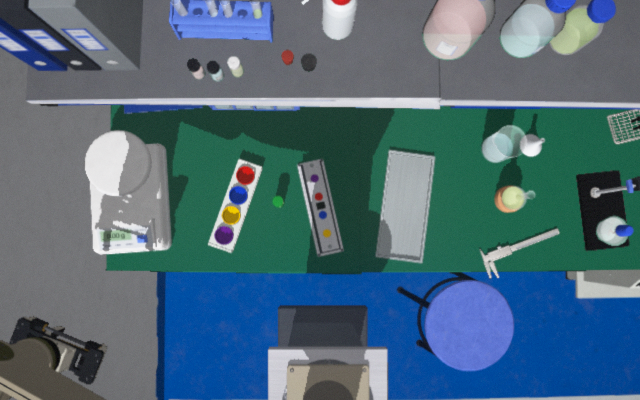

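View pics/scene0.png

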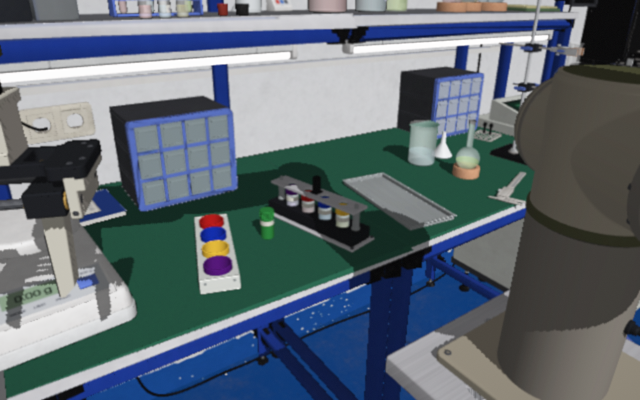

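The top view shows the rack at left, with cups red (246,175), blue (238,195), yellow (231,214) and purple (224,235). The plate is in the middle at about (320,206), with caps purple, red, blue, yellow from far to near. The tray is at about (406,206), and the green decoy vial at (278,201). The scene view agrees with this.

```bash
python3 - <<'E'
from h import *
z=np.load("top0.npz"); im,d=z["im"],z["d"]; c=robot.get_calibration("top")
hsv=cv2.cvtColor(im,cv2.COLOR_RGB2HSV); H,S,V=cv2.split(hsv)
def blob(m,box):
    x0,y0,x1,y1=box; mm=np.zeros_like(m,np.uint8); mm[y0:y1,x0:x1]=m[y0:y1,x0:x1]
    n,l,st,ce=cv2.connectedComponentsWithStats(mm); i=1+np.argmax(st[1:,4]); return ce[i],st[i,4],(l==i)
ms={"red":((H<8)|(H>172))&(S>130),"yellow":(H>15)&(H<32)&(S>130),"blue":(H>100)&(H<122)&(S>130),"purple":(H>124)&(H<165)&(S>90)}
cups={}
for k,m in ms.items():
    ce,a,_=blob(m,(200,150,268,255)); p=toplane(c,ce,0.03)[0]; cups[k]=p
    ce2,a2,_=blob(m,(295,155,345,260)); p2=toplane(c,ce2,0.069)[0]
    print(k,ce,a,p.round(4),"| vial",ce2,a2,p2.round(4))
white=(S<70)&(V>130)
def rect(m,box,z):
    ce,a,l=blob(m,box); ct,_=cv2.findContours(l.astype(np.uint8),0,2); r=cv2.minAreaRect(max(ct,key=cv2.contourArea))
    P=toplane(c,cv2.boxPoints(r),z); ctr=P.mean(0); e=[P[1]-P[0],P[2]-P[1]]; L=max(e,key=np.linalg.norm)
    print(r,a,"ctr",ctr.round(4),"sizes",[np.linalg.norm(x).round(4) for x in e],"ang",np.degrees(np.arctan2(L[1],L[0])).round(1)%180)
rect(white,(200,150,268,258),0.02)
rect((S<90)&(V>60),(370,140,445,268),0.011)
rect((S<70)&(V>90),(293,152,350,260),0.076)
for u,v in((406,206),(200,260),(240,90),(320,206),(316,190),(150,180),(330,252),(278,201)):
    print(u,v,depthpt(c,[u,v],d[v,u]).round(3))
E
```

```text
red [244.73563218 174.94252874] 261 [0.6095 0.2212 0.03  ] | vial [318.16666667 196.04761905] 42 [0.5505 0.0273 0.069 ]
yellow [230.60294118 214.85294118] 272 [0.5038 0.2573 0.03  ] | vial [326.5        232.86956522] 46 [0.4564 0.006  0.069 ]
blue [237.61450382 194.85877863] 262 [0.5566 0.2394 0.03  ] | vial [322.31914894 214.42553191] 47 [0.5034 0.0167 0.069 ]
purple [223.52490421 234.78927203] 261 [0.4513 0.2754 0.03  ] | vial [314.07142857 177.80952381] 42 [0.5975 0.0379 0.069 ]
((234.88951110839844, 205.64022827148438), (26.420122146606445, 92.28224182128906), 19.79887580871582) 1269 ctr [0.5294 0.2478 0.02  ] sizes [np.float64(0.2451), np.float64(0.0709)] ang 160.9
((405.13079833984375, 205.95384216308594), (48.3735466003418, 109.52266693115234), 7.125016689300537) 5245 ctr [ 0.5301 -0.2073  0.011 ] sizes [np.float64(0.2949), np.float64(0.1315)] ang 172.4
((319.7159423828125, 207.2928466796875), (95.30704498291016, 27.162166595458984), 77.15229034423828) 1956 ctr [0.5219 0.0236 0.076 ] sizes [np.float64(0.0695), np.float64(0.2431)] ang 12.800000000000011
406 206 [[ 0.529 -0.211  0.002]]
200 260 [[ 0.384  0.344 -0.004]]
240 90 [[0.726 0.181 0.406]]
320 206 [[0.522 0.023 0.112]]
316 190 [[0.565 0.033 0.077]]
150 180 [[0.593 0.464 0.059]]
330 252 [[ 0.406 -0.005  0.002]]
278 201 [[0.538 0.131 0.059]]
```

Call:
arm_command([
  {"x": 0.5, "y": -0.9, "z": 0.06, "rz": 0.295, "claw": 0},
  {"x": 0.5, "y": -0.9, "z": 0.06, "rz": 0.295},
  {"x": 0.5, "y": -0.9, "z": 0.06, "rz": 0.295},
  {"x": 0.5, "y": -0.9, "z": 0.06, "rz": 0.295},
  {"x": 0.5, "y": -0.9, "z": 0.06, "rz": 0.295},
  {"x": 0.5, "y": -0.9, "z": 0.06, "rz": 0.295},
  {"x": 0.5, "y": -0.9, "z": 0.06, "rz": 0.295},
  {"x": 0.5, "y": -0.9, "z": 0.06, "rz": 0.295},
  {"x": 0.5, "y": -0.9, "z": 0.06, "rz": 0.295},
  {"x": 0.5, "y": -0.9, "z": 0.06, "rz": 0.295},
])

```text
schema error: expected keys x, y, z, rx, ry, rz, claw
```

Call:
arm_command([
  {"x": 0.114, "y": -0.173},
  {"x": 0.114, "y": -0.173},
  {"x": 0.114, "y": -0.173},
  {"x": 0.114, "y": -0.173},
  {"x": 0.114, "y": -0.173},
  {"x": 0.114, "y": -0.173},
])

```text
schema error: expected keys x, y, z, rx, ry, rz, claw
```

```bash
cat >> h.py <<'E'
def st():
    s=robot.read_state(); M=R.from_rotvec(s["orientation"]).as_matrix()
    print("t",round(s["t"],2),"tcp",s["tool_pos"].round(4),"tilt",np.degrees(np.arccos(-M[2,2])).round(2),"yaw",np.degrees(np.arctan2(M[1,1],M[0,1])).round(1),"z",M[:,2].round(4),"F",s["force"].round(2),"open",s["opening"].round(4),"q",s["q"].round(2)); return s
E
python3 - <<'E'
from h import *
st(); im,d,c=snap("wrist"); save("w1",im); np.savez("w1.npz",im=im,d=d,o=c["origin"],r=rot(c),K=c["intrinsics"],D=c["dist"]); print(c)
E
```

```text
Traceback (most recent call last):
  File "h.py", line 24, in st
    print("t",round(s["t"],2),"tcp",s["tool_pos"].round(4),"tilt",np.degrees(np.arccos(-M[2,2])).round(2),"yaw",np.degrees(np.arctan2(M[1,1],M[0,1])).round(1),"z",M[:,2].round(4),"F",s["force"].round(2),"open",s["opening"].round(4),"q",s["q"].round(2)); return s
                                                                                                                                                                                                                  ^^^^^^^^^^^^^^^^^^
AttributeError: 'float' object has no attribute 'round'
```

Call:
arm_command([
  {"x": 0.5, "y": -0.9, "z": 0.06, "rx": 0, "ry": 0, "rz": 0.295, "claw": 0},
  {"x": 0.5, "y": -0.9, "z": 0.06, "rx": 0, "ry": 0, "rz": 0.295, "claw": 0},
  {"x": 0.5, "y": -0.9, "z": 0.06, "rx": 0, "ry": 0, "rz": 0.295, "claw": 0},
  {"x": 0.5, "y": -0.9, "z": 0.06, "rx": 0, "ry": 0, "rz": 0.295, "claw": 0},
  {"x": 0.5, "y": -0.9, "z": 0.06, "rx": 0, "ry": 0, "rz": 0.295, "claw": 0},
  {"x": 0.5, "y": -0.9, "z": 0.06, "rx": 0, "ry": 0, "rz": 0.295, "claw": 0},
  {"x": 0.5, "y": -0.9, "z": 0.06, "rx": 0, "ry": 0, "rz": 0.295, "claw": 0},
  {"x": 0.5, "y": -0.9, "z": 0.06, "rx": 0, "ry": 0, "rz": 0.295, "claw": 0},
  {"x": 0.5, "y": -0.9, "z": 0.06, "rx": 0, "ry": 0, "rz": 0.295, "claw": 0},
  {"x": 0.5, "y": -0.9, "z": 0.06, "rx": 0, "ry": 0, "rz": 0.295, "claw": 0},
])

```text
t: 0.93
tool_pos: [0.4132, 0.2024, 0.2563]
orientation: [0.35, -3.122, -0.0]
force: [0.1, 0.6, -0.0]
opening: 0.0932
gripper_force: 0.0
```

Call:
arm_command([
  {"x": 0.21, "y": -0.345, "z": 0, "rx": 0, "ry": 0, "rz": 0, "claw": 0},
  {"x": 0.21, "y": -0.345, "z": 0, "rx": 0, "ry": 0, "rz": 0, "claw": 0},
  {"x": 0.21, "y": -0.345, "z": 0, "rx": 0, "ry": 0, "rz": 0, "claw": 0},
  {"x": 0.21, "y": -0.345, "z": 0, "rx": 0, "ry": 0, "rz": 0, "claw": 0},
  {"x": 0.21, "y": -0.345, "z": 0, "rx": 0, "ry": 0, "rz": 0, "claw": 0},
  {"x": 0.21, "y": -0.345, "z": 0, "rx": 0, "ry": 0, "rz": 0, "claw": 0},
  {"x": 0.21, "y": -0.345, "z": 0, "rx": 0, "ry": 0, "rz": 0, "claw": 0},
])

```text
t: 1.52
tool_pos: [0.5181, 0.03, 0.2556]
orientation: [0.344, -3.121, -0.0]
force: [-0.1, 0.6, 0.2]
opening: 0.0931
gripper_force: 0.0
```

```bash
sed -i 's/s\["opening"\].round(4)/round(s["opening"],4)/' h.py
python3 - <<'E'
from h import *
st(); im,d,c=snap("wrist"); save("w1",im); np.savez("w1.npz",im=im,d=d,o=c["origin"],r=rot(c),K=c["intrinsics"],D=c["dist"]); print(c)
E
```

```text
t 1.52 tcp [0.5181 0.03   0.2556] tilt 0.09 yaw 102.6 z [-0.0016  0.     -1.    ] F [-0.08  0.61  0.23] open 0.0931 q [-0.04 -0.1   1.68 -0.    1.56 -1.83]
{'intrinsics': array([[330.11474676,   0.        , 316.56435377],
       [  0.        , 330.11474676, 193.90346166],
       [  0.        ,   0.        ,   1.        ]]), 'dist': array([-0.00167215,  0.        ,  0.        ,  0.        ,  0.        ]), 'origin': array([0.43616651, 0.01257031, 0.40789299]), 'orientation': array([-0.21661483, -0.26977709,  1.7754789 ])}
```

View pics/w1.png

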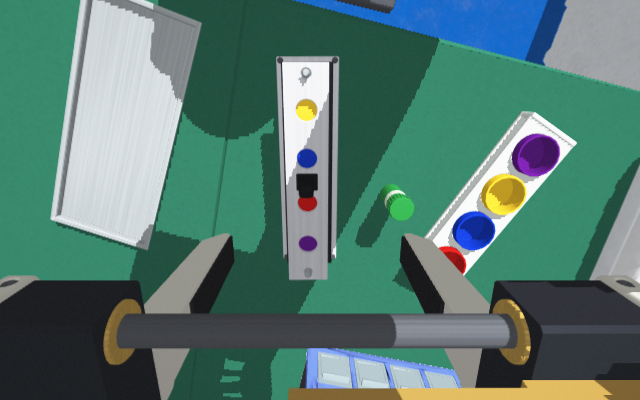

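The wrist view shows the grip top at about (307,180), the dowels at (306,72) and (308,271), and all four caps in their holes. The tray is at left and the rack at right.

```bash
python3 - <<'E'
from h import *
z=np.load("w1.npz"); im,d=z["im"],z["d"]; c=dict(intrinsics=z["K"],dist=z["D"],origin=z["o"],orientation=z["r"])
st()
V=im.max(2); H,S,_=cv2.split(cv2.cvtColor(im,cv2.COLOR_RGB2HSV))
m=np.zeros(V.shape,np.uint8); m[165:205,290:325]=(V[165:205,290:325]<60)
print("\n".join("".join("#" if v<25 else "+" if v<60 else "." for v in V[r,290:326]) for r in range(168,206,2)))
uv=[(307,180),(306,72),(308,271)]
for (u,v),zz in zip(uv,(.112,.084,.084)): print(u,v,d[v,u],depthpt(c,[u,v],d[v,u]).round(4),toplane(c,(u,v),zz).round(4))
for k,m in {"red":((H<8)|(H>172))&(S>130),"yellow":(H>15)&(H<32)&(S>130),"blue":(H>100)&(H<122)&(S>130),"purple":(H>124)&(H<165)&(S>90)}.items():
    mm=np.zeros(V.shape,np.uint8); mm[90:265,285:330]=m[90:265,285:330]
    n,l,s,ce=cv2.connectedComponentsWithStats(mm); i=1+np.argmax(s[1:,4]); print(k,ce[i],s[i],toplane(c,ce[i],.069).round(4))
E
```

```text
t 1.57 tcp [0.5177 0.0313 0.2557] tilt 0.09 yaw 102.7 z [-1.6e-03  4.0e-04 -1.0e+00] F [-0.52  0.12 -0.76] open 0.0933 q [-0.04 -0.1   1.68  0.    1.56 -1.83]
....................................
....................................
....................................
.......++++++++++++++++++++.........
.......+#++#####+#####+####.........
.......+########+########+#.........
.......+###################.........
.......++#################+.........
.......++##################.........
.......+###+###+++#+#####+#+........
.......+###++#+#+#++++###+++........
.........+###++++++####+............
.........+#####+++#####.............
.........+#+########+##.............
..........+#+#########+.............
....................................
....................................
....................................
....................................
307 180 0.3221415 [[0.519  0.0214 0.0963]] [[0.5149 0.021  0.112 ]]
306 72 0.3042236 [[ 0.4219 -0.0007  0.084 ]] [[ 0.4219 -0.0007  0.084 ]]
308 271 0.3687277 [[0.6255 0.045  0.0814]] [[0.624  0.0447 0.084 ]]
red [307.         203.01834862] [298 196  19  15 218] [[0.5515 0.0276 0.069 ]]
yellow [305.89442815 109.6627566 ] [296 100  21  21 341] [[0.4557 0.0059 0.069 ]]
blue [306.51546392 157.98281787] [297 149  20  19 291] [[0.5033 0.0167 0.069 ]]
purple [307.47663551 243.10280374] [299 236  18  15 214] [[0.5981 0.0382 0.069 ]]
```

```bash
python3 - <<'E'
from h import *
z=np.load("w1.npz"); im,d=z["im"],z["d"]; c=dict(intrinsics=z["K"],dist=z["D"],origin=z["o"],orientation=z["r"])
for v in range(168,206,2):
    print(v,[tuple((depthpt(c,[u,v],d[v,u])[0]*1000).round(0).astype(int).tolist()) for u in (293,298,303,307,311,315,321)])
w=np.load("top0.npz"); ct=robot.get_calibration("top")
V=w["im"].max(2); m=np.zeros(V.shape,np.uint8); m[198:214,312:329]=V[198:214,312:329]<60
n,l,s,ce=cv2.connectedComponentsWithStats(m); print(s,ce)
E
```

```text
168 [(515, 5, 76), (514, 10, 76), (513, 15, 76), (512, 19, 75), (511, 23, 75), (510, 27, 76), (509, 33, 75)]
170 [(517, 6, 76), (516, 11, 77), (515, 16, 76), (514, 20, 76), (514, 24, 74), (512, 28, 76), (511, 34, 76)]
172 [(519, 6, 76), (518, 11, 75), (517, 16, 77), (516, 20, 77), (515, 24, 76), (514, 28, 76), (513, 34, 76)]
174 [(521, 7, 76), (519, 12, 79), (518, 17, 79), (517, 21, 80), (517, 25, 77), (516, 29, 79), (515, 35, 76)]
176 [(523, 7, 77), (521, 12, 80), (520, 17, 82), (519, 21, 82), (518, 25, 81), (518, 29, 79), (517, 35, 75)]
178 [(526, 7, 75), (524, 12, 79), (520, 17, 90), (519, 21, 90), (518, 25, 89), (520, 30, 79), (519, 36, 76)]
180 [(528, 8, 75), (526, 13, 79), (520, 18, 98), (519, 21, 96), (518, 25, 96), (522, 30, 80), (522, 36, 75)]
182 [(530, 8, 76), (528, 13, 78), (519, 18, 106), (518, 22, 106), (518, 25, 104), (524, 30, 78), (523, 37, 77)]
184 [(532, 9, 76), (530, 14, 78), (520, 18, 110), (519, 22, 110), (518, 25, 110), (526, 31, 79), (525, 37, 76)]
186 [(534, 9, 76), (523, 14, 110), (521, 19, 111), (520, 22, 112), (520, 26, 110), (528, 31, 78), (528, 38, 76)]

[... 509 characters left out ...]
, 24, 111), (530, 28, 110), (539, 34, 77), (538, 40, 77)]
198 [(547, 12, 75), (548, 17, 69), (546, 22, 71), (546, 26, 69), (545, 31, 68), (544, 35, 70), (541, 41, 75)]
200 [(550, 12, 75), (551, 17, 68), (549, 23, 69), (548, 27, 70), (547, 31, 69), (546, 35, 69), (543, 41, 76)]
202 [(551, 13, 76), (553, 18, 68), (552, 23, 68), (550, 27, 70), (550, 32, 69), (549, 36, 69), (545, 42, 76)]
204 [(553, 13, 76), (555, 18, 68), (553, 24, 70), (553, 28, 69), (551, 32, 70), (551, 36, 69), (547, 42, 76)]
[[     0      0    640    400 255952]
 [   317    202      8      7     46]
 [   312    212      1      2      2]] [[319.49990623 199.49889823]
 [320.34782609 205.06521739]
 [312.         212.5       ]]
```

Call:
arm_command([
  {"x": 0.014, "y": -0.017, "z": -0.06, "rx": 0, "ry": 0, "rz": 0, "claw": 0},
  {"x": 0.014, "y": -0.017, "z": -0.12, "rx": 0, "ry": 0, "rz": 0, "claw": 0},
  {"x": 0.014, "y": -0.017, "z": -0.18, "rx": 0, "ry": 0, "rz": 0, "claw": 0},
  {"x": 0.014, "y": -0.017, "z": -0.22, "rx": 0, "ry": 0, "rz": 0, "claw": 0},
  {"x": 0.014, "y": -0.017, "z": -0.25, "rx": 0, "ry": 0, "rz": 0, "claw": 0},
  {"x": 0.014, "y": -0.017, "z": -0.28, "rx": 0, "ry": 0, "rz": 0, "claw": 0},
  {"x": 0.014, "y": -0.017, "z": -0.3, "rx": 0, "ry": 0, "rz": 0, "claw": 0},
  {"x": 0.014, "y": -0.017, "z": -0.312, "rx": 0, "ry": 0, "rz": 0, "claw": 0},
  {"x": 0.014, "y": -0.017, "z": -0.312, "rx": 0, "ry": 0, "rz": 0, "claw": 120},
  {"x": 0.014, "y": -0.017, "z": -0.312, "rx": 0, "ry": 0, "rz": 0, "claw": 150},
], squeeze=25)

```text
t: 2.4
tool_pos: [0.525, 0.0238, 0.1008]
orientation: [-0.351, 3.122, 0.0]
force: [0.4, 0.1, -0.6]
opening: 0.0843
gripper_force: 0.0
```

```bash
python3 - <<'E'
from h import *
st()
E
```

```text
t 2.4 tcp [0.525  0.0238 0.1008] tilt 0.02 yaw 102.8 z [ 3.e-04  1.e-04 -1.e+00] F [ 0.39  0.13 -0.55] open 0.0843 q [-0.05  0.03  1.84  0.    1.27 -1.85]
```

Call:
arm_command([
  {"x": 0, "y": -0.003, "z": -0.004, "rx": 0, "ry": 0, "rz": 0, "claw": 255},
  {"x": 0, "y": -0.003, "z": -0.004, "rx": 0, "ry": 0, "rz": 0, "claw": 255},
  {"x": 0, "y": -0.003, "z": -0.004, "rx": 0, "ry": 0, "rz": 0, "claw": 255},
  {"x": 0, "y": -0.003, "z": -0.004, "rx": 0, "ry": 0, "rz": 0, "claw": 255},
  {"x": 0, "y": -0.003, "z": -0.004, "rx": 0, "ry": 0, "rz": 0, "claw": 255},
  {"x": 0, "y": -0.003, "z": -0.004, "rx": 0, "ry": 0, "rz": 0, "claw": 255},
  {"x": 0, "y": -0.003, "z": -0.004, "rx": 0, "ry": 0, "rz": 0, "claw": 255},
  {"x": 0, "y": -0.003, "z": -0.004, "rx": 0, "ry": 0, "rz": 0, "claw": 255},
  {"x": 0, "y": -0.003, "z": -0.004, "rx": 0, "ry": 0, "rz": 0, "claw": 255},
  {"x": 0, "y": -0.003, "z": -0.004, "rx": 0, "ry": 0, "rz": 0, "claw": 255},
], squeeze=25)

```text
t: 3.23
tool_pos: [0.5249, 0.0218, 0.0984]
orientation: [0.35, -3.122, -0.0]
force: [0.1, 0.1, 0.1]
opening: 0.0178
gripper_force: 0.0
```

Call:
arm_command([
  {"x": 0, "y": 0, "z": 0, "rx": 0, "ry": 0, "rz": 0, "claw": 255},
  {"x": 0, "y": 0, "z": 0, "rx": 0, "ry": 0, "rz": 0, "claw": 255},
  {"x": 0, "y": 0, "z": 0, "rx": 0, "ry": 0, "rz": 0, "claw": 255},
  {"x": 0, "y": 0, "z": 0, "rx": 0, "ry": 0, "rz": 0, "claw": 255},
], squeeze=25)

```text
t: 3.57
tool_pos: [0.525, 0.0218, 0.0984]
orientation: [-0.35, 3.122, -0.0]
force: [-0.8, -0.5, -0.1]
opening: 0.0137
gripper_force: 25.0
```

Call:
arm_command([
  {"x": 0, "y": 0, "z": 0.006, "rx": 0, "ry": 0, "rz": 0, "claw": 255},
  {"x": 0, "y": 0, "z": 0.015, "rx": 0, "ry": 0, "rz": 0, "claw": 255},
  {"x": 0, "y": 0, "z": 0.025, "rx": 0, "ry": 0, "rz": 0, "claw": 255},
  {"x": 0, "y": 0, "z": 0.035, "rx": 0, "ry": 0, "rz": 0, "claw": 255},
  {"x": 0, "y": 0, "z": 0.05, "rx": 0, "ry": 0, "rz": 0, "claw": 255},
  {"x": 0, "y": 0, "z": 0.065, "rx": 0, "ry": 0, "rz": 0, "claw": 255},
  {"x": 0, "y": 0, "z": 0.08, "rx": 0, "ry": 0, "rz": 0, "claw": 255},
  {"x": 0, "y": 0, "z": 0.1, "rx": 0, "ry": 0, "rz": 0, "claw": 255},
  {"x": 0, "y": 0, "z": 0.12, "rx": 0, "ry": 0, "rz": 0, "claw": 255},
  {"x": 0, "y": 0, "z": 0.12, "rx": 0, "ry": 0, "rz": 0, "claw": 255},
])

```text
t: 4.4
tool_pos: [0.5265, 0.0217, 0.1616]
orientation: [-0.349, 3.118, -0.001]
force: [0.6, 0.2, -1.1]
opening: 0.0138
gripper_force: 25.0
```

```bash
python3 - <<'E'
from h import *
st(); im,d,c=snap("scene"); save("s1",im[120:320,150:500]); im,d,c=snap("top"); np.savez("top1.npz",im=im,d=d)
# tray floor/rim and vial caps from top
w=np.load("top1.npz");im=w["im"]; H,S,V=cv2.split(cv2.cvtColor(im,cv2.COLOR_RGB2HSV))
E
```

```text
t 4.4 tcp [0.5265 0.0217 0.1616] tilt 0.24 yaw 102.8 z [ 4.2e-03 -3.0e-04 -1.0e+00] F [ 0.59  0.17 -1.15] open 0.0138 q [-0.06 -0.03  1.78 -0.    1.38 -1.85]
```

View pics/s1.png

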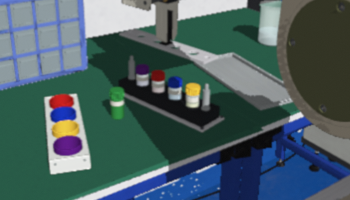

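Call:
arm_command([
  {"x": 0.001, "y": -0.03, "z": 0, "rx": 0, "ry": 0, "rz": -0.02, "claw": 255},
  {"x": 0.002, "y": -0.09, "z": 0, "rx": 0, "ry": 0, "rz": -0.04, "claw": 255},
  {"x": 0.003, "y": -0.15, "z": 0, "rx": 0, "ry": 0, "rz": -0.06, "claw": 255},
  {"x": 0.004, "y": -0.21, "z": 0, "rx": 0, "ry": 0, "rz": -0.085, "claw": 255},
  {"x": 0.005, "y": -0.27, "z": 0, "rx": 0, "ry": 0, "rz": -0.11, "claw": 255},
  {"x": 0.006, "y": -0.33, "z": 0, "rx": 0, "ry": 0, "rz": -0.135, "claw": 255},
  {"x": 0.007, "y": -0.38, "z": 0, "rx": 0, "ry": 0, "rz": -0.155, "claw": 255},
  {"x": 0.007, "y": -0.42, "z": 0, "rx": 0, "ry": 0, "rz": -0.17, "claw": 255},
  {"x": 0.007, "y": -0.45, "z": 0, "rx": 0, "ry": 0, "rz": -0.178, "claw": 255},
  {"x": 0.007, "y": -0.458, "z": 0, "rx": 0, "ry": 0, "rz": -0.178, "claw": 255},
])

```text
t: 5.33
tool_pos: [0.5279, -0.2092, 0.1577]
orientation: [-0.212, -3.133, 0.0]
force: [0.4, -0.1, -1.0]
opening: 0.0138
gripper_force: 25.0
```

Call:
arm_command([
  {"x": 0, "y": 0, "z": -0.03, "rx": 0, "ry": 0, "rz": 0, "claw": 255},
  {"x": 0, "y": 0, "z": -0.07, "rx": 0, "ry": 0, "rz": 0, "claw": 255},
  {"x": 0, "y": 0, "z": -0.11, "rx": 0, "ry": 0, "rz": 0, "claw": 255},
  {"x": 0, "y": 0, "z": -0.15, "rx": 0, "ry": 0, "rz": 0, "claw": 255},
  {"x": 0, "y": 0, "z": -0.18, "rx": 0, "ry": 0, "rz": 0, "claw": 255},
  {"x": 0, "y": 0, "z": -0.2, "rx": 0, "ry": 0, "rz": 0, "claw": 255},
  {"x": 0, "y": 0, "z": -0.21, "rx": 0, "ry": 0, "rz": 0, "claw": 255},
  {"x": 0, "y": 0, "z": -0.22, "rx": 0, "ry": 0, "rz": 0, "claw": 255},
  {"x": 0, "y": 0, "z": -0.22, "rx": 0, "ry": 0, "rz": 0, "claw": 255},
])

```text
t: 6.08
tool_pos: [0.5284, -0.2068, 0.048]
orientation: [-0.207, -3.134, -0.001]
force: [0.4, 0.5, -2.6]
opening: 0.0142
gripper_force: 25.0
```

```bash
python3 - <<'E'
from h import *
st(); im,d,c=snap("wrist"); save("w2",im)
c=robot.get_calibration("top"); w=np.load("top1.npz");im,d=w["im"],w["d"]
H,S,V=cv2.split(cv2.cvtColor(im,cv2.COLOR_RGB2HSV))
for k,m in {"red":((H<8)|(H>172))&(S>130),"yellow":(H>15)&(H<32)&(S>130),"blue":(H>100)&(H<122)&(S>130),"purple":(H>124)&(H<165)&(S>90)}.items():
    mm=np.zeros(V.shape,np.uint8); mm[155:260,295:345]=m[155:260,295:345]
    n,l,s,ce=cv2.connectedComponentsWithStats(mm); 
    if n>1: i=1+np.argmax(s[1:,4]); print(k,ce[i],s[i],toplane(c,ce[i],.069).round(4))
E
```

```text
t 6.08 tcp [ 0.5284 -0.2068  0.048 ] tilt 0.03 yaw 82.4 z [-5.e-04  4.e-04 -1.e+00] F [ 0.4   0.51 -2.59] open 0.0142 q [-0.46  0.21  1.75  0.    1.18 -1.9 ]
yellow [326.84615385 232.36538462] [323 229   8   8  52] [[0.4576 0.0051 0.069 ]]
```

View pics/w2.png

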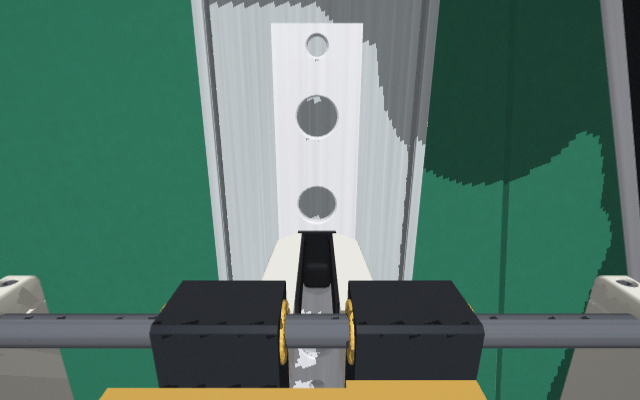

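The plate is aligned with the tray and midway between its rims (columns 205–430). I'll lower the last 18 mm.

Call:
arm_command([
  {"x": 0, "y": 0, "z": -0.012, "rx": 0, "ry": 0, "rz": 0, "claw": 255},
  {"x": 0, "y": 0, "z": -0.02, "rx": 0, "ry": 0, "rz": 0, "claw": 255},
  {"x": 0, "y": 0, "z": -0.026, "rx": 0, "ry": 0, "rz": 0, "claw": 255},
  {"x": 0, "y": 0, "z": -0.03, "rx": 0, "ry": 0, "rz": 0, "claw": 255},
  {"x": 0, "y": 0, "z": -0.033, "rx": 0, "ry": 0, "rz": 0, "claw": 255},
  {"x": 0, "y": 0, "z": -0.036, "rx": 0, "ry": 0, "rz": 0, "claw": 255},
  {"x": 0, "y": 0, "z": -0.036, "rx": 0, "ry": 0, "rz": 0, "claw": 255},
  {"x": 0, "y": 0, "z": -0.036, "rx": 0, "ry": 0, "rz": 0, "claw": 255},
])

```text
t: 6.8
tool_pos: [0.5284, -0.2072, 0.0304]
orientation: [-0.208, -3.135, -0.0]
force: [-0.3, -0.4, -1.6]
opening: 0.0139
gripper_force: 25.0
```

Call:
arm_command([
  {"x": 0, "y": 0, "z": -0.001, "rx": 0, "ry": 0, "rz": 0, "claw": 255},
  {"x": 0, "y": 0, "z": -0.002, "rx": 0, "ry": 0, "rz": 0, "claw": 255},
  {"x": 0, "y": 0, "z": -0.003, "rx": 0, "ry": 0, "rz": 0, "claw": 255},
  {"x": 0, "y": 0, "z": -0.003, "rx": 0, "ry": 0, "rz": 0, "claw": 255},
])

```text
t: 7.13
tool_pos: [0.5287, -0.2073, 0.0294]
orientation: [0.208, 3.134, -0.0]
force: [-2.2, 1.9, 4.2]
opening: 0.0138
gripper_force: 25.0
```

Call:
arm_command([
  {"x": 0, "y": 0, "z": 0, "rx": 0, "ry": 0, "rz": 0, "claw": 150},
  {"x": 0, "y": 0, "z": 0, "rx": 0, "ry": 0, "rz": 0, "claw": 150},
  {"x": 0, "y": 0, "z": 0, "rx": 0, "ry": 0, "rz": 0, "claw": 150},
  {"x": 0, "y": 0, "z": 0, "rx": 0, "ry": 0, "rz": 0, "claw": 150},
  {"x": 0, "y": 0, "z": 0, "rx": 0, "ry": 0, "rz": 0, "claw": 150},
  {"x": 0, "y": 0, "z": 0.05, "rx": 0, "ry": 0, "rz": 0, "claw": 150},
  {"x": 0, "y": 0, "z": 0.12, "rx": 0, "ry": 0, "rz": 0, "claw": 100},
  {"x": 0, "y": 0, "z": 0.2, "rx": 0, "ry": 0, "rz": 0, "claw": 100},
  {"x": 0, "y": 0, "z": 0.28, "rx": 0, "ry": 0, "rz": 0, "claw": 100},
  {"x": 0, "y": 0, "z": 0.33, "rx": 0, "ry": 0, "rz": 0, "claw": 100},
])

```text
t: 7.97
tool_pos: [0.5297, -0.2078, 0.1987]
orientation: [0.208, 3.13, -0.003]
force: [0.1, 0.1, -0.1]
opening: 0.0555
gripper_force: 0.0
```

Call:
arm_command([
  {"x": -0.04, "y": 0.46, "z": 0.08, "rx": 0, "ry": 0, "rz": 0.178, "claw": 0},
  {"x": -0.04, "y": 0.46, "z": 0.08, "rx": 0, "ry": 0, "rz": 0.178, "claw": 0},
  {"x": -0.04, "y": 0.46, "z": 0.08, "rx": 0, "ry": 0, "rz": 0.178, "claw": 0},
  {"x": -0.04, "y": 0.46, "z": 0.08, "rx": 0, "ry": 0, "rz": 0.178, "claw": 0},
  {"x": -0.04, "y": 0.46, "z": 0.08, "rx": 0, "ry": 0, "rz": 0.178, "claw": 0},
  {"x": -0.04, "y": 0.46, "z": 0.08, "rx": 0, "ry": 0, "rz": 0.178, "claw": 0},
  {"x": -0.04, "y": 0.46, "z": 0.08, "rx": 0, "ry": 0, "rz": 0.178, "claw": 0},
  {"x": -0.04, "y": 0.46, "z": 0.08, "rx": 0, "ry": 0, "rz": 0.178, "claw": 0},
  {"x": -0.04, "y": 0.46, "z": 0.08, "rx": 0, "ry": 0, "rz": 0.178, "claw": 0},
])

```text
t: 8.72
tool_pos: [0.5084, 0.0223, 0.2336]
orientation: [0.351, -3.122, 0.001]
force: [0.1, -0.0, -0.7]
opening: 0.0929
gripper_force: 0.0
```

```bash
python3 - <<'E'
from h import *
st(); im,d,c=snap("wrist"); save("w3",im)
H,S,V=cv2.split(cv2.cvtColor(im,cv2.COLOR_RGB2HSV))
M={"red":((H<8)|(H>172))&(S>130),"yellow":(H>15)&(H<32)&(S>130),"blue":(H>100)&(H<122)&(S>130),"purple":(H>124)&(H<165)&(S>90)}
vv,uu=np.mgrid[:400,:640]; P=depthpt(c,np.c_[uu.ravel(),vv.ravel()],d.ravel()).reshape(400,640,3)
for k,m in M.items():
    for nm,cond in(("vial",(P[...,1]<.1)&(P[...,2]>.063)&(P[...,2]<.078)&(P[...,1]>-.05)),("cup",(P[...,1]>.17)&(P[...,2]>.028)&(P[...,2]<.045))):
        mm=(m&cond&(d>0)).astype(np.uint8)
        n,l,s,ce=cv2.connectedComponentsWithStats(mm)
        if n>1:
            i=1+np.argmax(s[1:,4]); q=P[l==i]; ct,_=cv2.findContours((l==i).astype(np.uint8),0,2)
            (a,b),_=cv2.minEnclosingCircle(q[:,:2].astype(np.float32)); 
            print(k,nm,s[i],"mean",q.mean(0).round(4),"circ",round(a,4),round(b,4),round(_,4))
# plate in tray from top
im,d,c=snap("top"); np.savez("top2.npz",im=im,d=d); save("t2",im[130:280,190:450].repeat(3,0).repeat(3,1)[:600,:800])
E
```

```text
t 8.72 tcp [0.5084 0.0223 0.2336] tilt 0.03 yaw 102.8 z [-2.e-04 -6.e-04 -1.e+00] F [ 0.07 -0.01 -0.68] open 0.0929 q [-0.06 -0.12  1.74 -0.    1.52 -1.85]
red vial [298 203  28  27 577] mean [0.5476 0.0267 0.0685] circ 0.5488 0.027 0.0146
red cup [455 264  21  23 101] mean [0.591  0.2294 0.0322] circ 0.5957 0.2282 0.0188
yellow vial [297 107  30  31 700] mean [0.4552 0.0057 0.0689] circ 0.4556 0.0058 0.0144
yellow cup [495 189  45  42 485] mean [0.502  0.256  0.0321] circ 0.5022 0.2568 0.0248
blue vial [297 157  30  29 635] mean [0.5013 0.0161 0.0687] circ 0.5023 0.0163 0.0146
blue cup [464 228  43  39 439] mean [0.5551 0.2383 0.0321] circ 0.555 0.2384 0.0249
purple vial [299 245  27  26 524] mean [0.5941 0.0373 0.0684] circ 0.5957 0.0374 0.0147
purple cup [528 148  48  44 540] mean [0.4499 0.2745 0.0321] circ 0.4498 0.2747 0.025
```

View pics/w3.png

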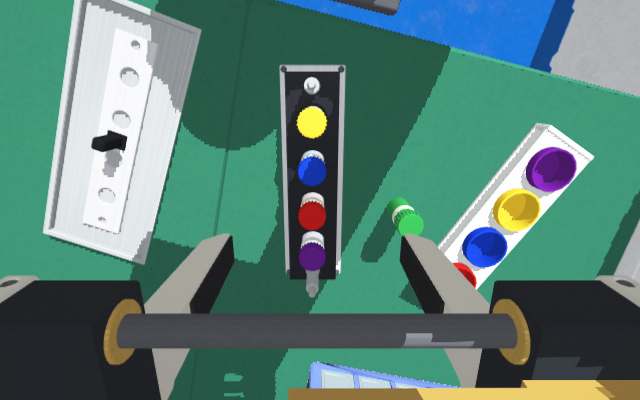

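View pics/t2.png

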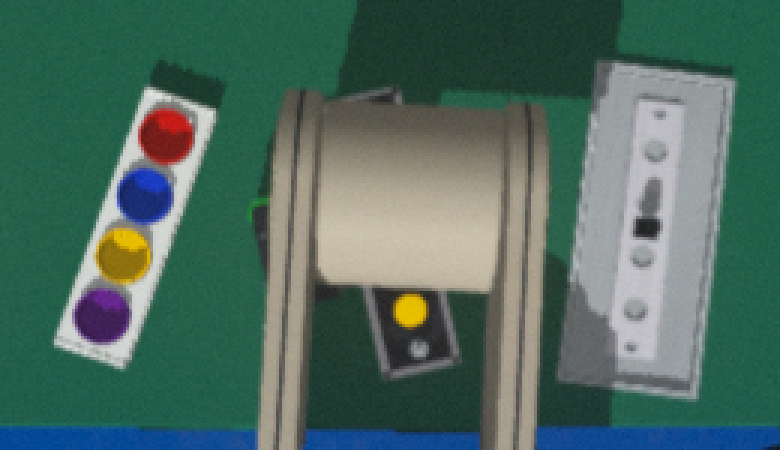

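The plate lies flat and centred in the tray, and all four vials are upright at (312,122/170/215/255). Now vial red.

Call:
arm_command([
  {"x": 0.081, "y": 0.009, "z": 0, "rx": 0, "ry": 0, "rz": 0, "claw": 110},
  {"x": 0.081, "y": 0.009, "z": -0.04, "rx": 0, "ry": 0, "rz": 0, "claw": 110},
  {"x": 0.081, "y": 0.009, "z": -0.1, "rx": 0, "ry": 0, "rz": 0, "claw": 110},
  {"x": 0.081, "y": 0.009, "z": -0.16, "rx": 0, "ry": 0, "rz": 0, "claw": 110},
  {"x": 0.081, "y": 0.009, "z": -0.21, "rx": 0, "ry": 0, "rz": 0, "claw": 110},
  {"x": 0.081, "y": 0.009, "z": -0.25, "rx": 0, "ry": 0, "rz": 0, "claw": 110},
  {"x": 0.081, "y": 0.009, "z": -0.29, "rx": 0, "ry": 0, "rz": 0, "claw": 110},
  {"x": 0.081, "y": 0.009, "z": -0.32, "rx": 0, "ry": 0, "rz": 0, "claw": 110},
  {"x": 0.081, "y": 0.009, "z": -0.345, "rx": 0, "ry": 0, "rz": 0, "claw": 110},
  {"x": 0.081, "y": 0.009, "z": -0.355, "rx": 0, "ry": 0, "rz": 0, "claw": 110},
], squeeze=12)

```text
t: 9.65
tool_pos: [0.5475, 0.0262, 0.0538]
orientation: [0.347, -3.119, -0.001]
force: [-0.8, 0.6, 0.6]
opening: 0.053
gripper_force: 0.0
```

Call:
arm_command([
  {"x": 0.002, "y": 0.001, "z": 0.004, "rx": 0, "ry": 0, "rz": 0, "claw": 255},
  {"x": 0.002, "y": 0.001, "z": 0.004, "rx": 0, "ry": 0, "rz": 0, "claw": 255},
  {"x": 0.002, "y": 0.001, "z": 0.004, "rx": 0, "ry": 0, "rz": 0, "claw": 255},
  {"x": 0.002, "y": 0.001, "z": 0.004, "rx": 0, "ry": 0, "rz": 0, "claw": 255},
  {"x": 0.002, "y": 0.001, "z": 0.004, "rx": 0, "ry": 0, "rz": 0, "claw": 255},
  {"x": 0.002, "y": 0.001, "z": 0.004, "rx": 0, "ry": 0, "rz": 0, "claw": 255},
  {"x": 0.002, "y": 0.001, "z": 0.004, "rx": 0, "ry": 0, "rz": 0, "claw": 255},
], squeeze=12)

```text
t: 10.23
tool_pos: [0.5509, 0.0278, 0.0596]
orientation: [-0.35, 3.12, -0.001]
force: [0.4, -0.5, 5.7]
opening: 0.0276
gripper_force: 12.0
```

Call:
arm_command([
  {"x": 0, "y": 0, "z": 0, "rx": 0, "ry": 0, "rz": 0, "claw": 255},
  {"x": 0, "y": 0, "z": 0.01, "rx": 0, "ry": 0, "rz": 0, "claw": 255},
  {"x": 0, "y": 0, "z": 0.03, "rx": 0, "ry": 0, "rz": 0, "claw": 255},
  {"x": 0, "y": 0, "z": 0.06, "rx": 0, "ry": 0, "rz": 0, "claw": 255},
  {"x": 0, "y": 0, "z": 0.1, "rx": 0, "ry": 0, "rz": 0, "claw": 255},
  {"x": 0, "y": 0, "z": 0.14, "rx": 0, "ry": 0, "rz": 0, "claw": 255},
  {"x": 0, "y": 0, "z": 0.18, "rx": 0, "ry": 0, "rz": 0, "claw": 255},
  {"x": 0, "y": 0, "z": 0.2, "rx": 0, "ry": 0, "rz": 0, "claw": 255},
])

```text
t: 10.9
tool_pos: [0.5511, 0.0278, 0.1618]
orientation: [-0.35, 3.119, -0.001]
force: [0.5, -0.8, 0.1]
opening: 0.0279
gripper_force: 12.0
```

Call:
arm_command([
  {"x": 0.01, "y": 0.03, "z": 0, "rx": 0, "ry": 0, "rz": -0.03, "claw": 255},
  {"x": 0.025, "y": 0.08, "z": 0, "rx": 0, "ry": 0, "rz": -0.07, "claw": 255},
  {"x": 0.042, "y": 0.14, "z": 0, "rx": 0, "ry": 0, "rz": -0.11, "claw": 255},
  {"x": 0.06, "y": 0.2, "z": 0, "rx": 0, "ry": 0, "rz": -0.15, "claw": 255},
  {"x": 0.078, "y": 0.26, "z": 0, "rx": 0, "ry": 0, "rz": -0.19, "claw": 255},
  {"x": 0.095, "y": 0.32, "z": 0, "rx": 0, "ry": 0, "rz": -0.23, "claw": 255},
  {"x": 0.108, "y": 0.36, "z": 0, "rx": 0, "ry": 0, "rz": -0.26, "claw": 255},
  {"x": 0.115, "y": 0.38, "z": 0, "rx": 0, "ry": 0, "rz": -0.277, "claw": 255},
  {"x": 0.115, "y": 0.386, "z": 0, "rx": 0, "ry": 0, "rz": -0.277, "claw": 255},
  {"x": 0.115, "y": 0.386, "z": 0, "rx": 0, "ry": 0, "rz": -0.277, "claw": 255},
])

```text
t: 11.73
tool_pos: [0.607, 0.2215, 0.1579]
orientation: [-0.513, -3.098, 0.001]
force: [-0.4, -0.5, -0.7]
opening: 0.0279
gripper_force: 12.0
```

Call:
arm_command([
  {"x": 0, "y": 0, "z": -0.03, "rx": 0, "ry": 0, "rz": 0, "claw": 255},
  {"x": 0, "y": 0, "z": -0.07, "rx": 0, "ry": 0, "rz": 0, "claw": 255},
  {"x": 0, "y": 0, "z": -0.09, "rx": 0, "ry": 0, "rz": 0, "claw": 255},
  {"x": 0, "y": 0, "z": -0.09, "rx": 0, "ry": 0, "rz": 0, "claw": 255},
])

```text
t: 12.07
tool_pos: [0.6051, 0.2191, 0.1099]
orientation: [-0.517, -3.093, 0.004]
force: [-1.2, 0.4, -0.8]
opening: 0.0278
gripper_force: 12.0
```

```bash
python3 - <<'E'
from h import *
st(); im,d,c=snap("wrist"); save("w4",im)
im,d,c=snap("scene"); save("s2",im[120:320,130:400].repeat(2,0).repeat(2,1))
E
```

```text
t 12.07 tcp [0.6051 0.2191 0.1099] tilt 0.34 yaw 71.0 z [-0.0057 -0.0018 -1.    ] F [-1.17  0.39 -0.76] open 0.0278 q [ 0.27  0.34  1.48 -0.    1.33 -0.97]
```

View pics/w4.png

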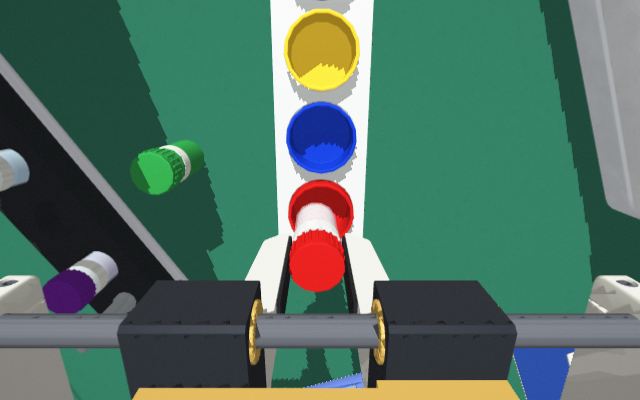

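The red vial is held upright over the red cup, in line with the row (cap at 317,265, cup at 320,210).

Call:
arm_command([
  {"x": 0.006, "y": 0.003, "z": -0.015, "rx": 0, "ry": 0, "rz": 0, "claw": 255},
  {"x": 0.006, "y": 0.003, "z": -0.03, "rx": 0, "ry": 0, "rz": 0, "claw": 255},
  {"x": 0.006, "y": 0.003, "z": -0.045, "rx": 0, "ry": 0, "rz": 0, "claw": 255},
  {"x": 0.006, "y": 0.003, "z": -0.06, "rx": 0, "ry": 0, "rz": 0, "claw": 255},
  {"x": 0.006, "y": 0.003, "z": -0.07, "rx": 0, "ry": 0, "rz": 0, "claw": 255},
  {"x": 0.006, "y": 0.003, "z": -0.08, "rx": 0, "ry": 0, "rz": 0, "claw": 255},
  {"x": 0.006, "y": 0.003, "z": -0.086, "rx": 0, "ry": 0, "rz": 0, "claw": 255},
  {"x": 0.006, "y": 0.003, "z": -0.09, "rx": 0, "ry": 0, "rz": 0, "claw": 255},
  {"x": 0.006, "y": 0.003, "z": -0.093, "rx": 0, "ry": 0, "rz": 0, "claw": 255},
  {"x": 0.006, "y": 0.003, "z": -0.093, "rx": 0, "ry": 0, "rz": 0, "claw": 255},
])

```text
t: 13.0
tool_pos: [0.6104, 0.2223, 0.0667]
orientation: [-0.517, -3.099, 0.0]
force: [0.5, 0.6, -0.8]
opening: 0.0277
gripper_force: 12.0
```

Call:
arm_command([
  {"x": -0.002, "y": -0.001, "z": -0.003, "rx": 0, "ry": 0, "rz": 0, "claw": 255},
  {"x": -0.002, "y": -0.001, "z": -0.006, "rx": 0, "ry": 0, "rz": 0, "claw": 255},
  {"x": -0.002, "y": -0.001, "z": -0.009, "rx": 0, "ry": 0, "rz": 0, "claw": 255},
  {"x": -0.002, "y": -0.001, "z": -0.011, "rx": 0, "ry": 0, "rz": 0, "claw": 255},
  {"x": -0.002, "y": -0.001, "z": -0.011, "rx": 0, "ry": 0, "rz": 0, "claw": 255},
])

```text
t: 13.42
tool_pos: [0.6093, 0.2217, 0.0611]
orientation: [-0.517, -3.098, 0.0]
force: [-0.0, 0.7, -0.9]
opening: 0.0277
gripper_force: 12.0
```

Call:
arm_command([
  {"x": 0, "y": 0, "z": -0.001, "rx": 0, "ry": 0, "rz": 0, "claw": 255},
  {"x": 0, "y": 0, "z": -0.002, "rx": 0, "ry": 0, "rz": 0, "claw": 255},
  {"x": 0, "y": 0, "z": -0.003, "rx": 0, "ry": 0, "rz": 0, "claw": 255},
  {"x": 0, "y": 0, "z": -0.003, "rx": 0, "ry": 0, "rz": 0, "claw": 255},
])

```text
t: 13.75
tool_pos: [0.6099, 0.2217, 0.0607]
orientation: [0.517, 3.098, 0.0]
force: [-1.2, -1.8, 4.3]
opening: 0.0273
gripper_force: 12.0
```

Call:
arm_command([
  {"x": 0, "y": 0, "z": 0, "rx": 0, "ry": 0, "rz": 0, "claw": 110},
  {"x": 0, "y": 0, "z": 0, "rx": 0, "ry": 0, "rz": 0, "claw": 110},
  {"x": 0, "y": 0, "z": 0, "rx": 0, "ry": 0, "rz": 0, "claw": 110},
  {"x": 0, "y": 0, "z": 0, "rx": 0, "ry": 0, "rz": 0, "claw": 110},
  {"x": 0, "y": 0, "z": 0.02, "rx": 0, "ry": 0, "rz": 0, "claw": 110},
  {"x": 0, "y": 0, "z": 0.06, "rx": 0, "ry": 0, "rz": 0, "claw": 110},
  {"x": 0, "y": 0, "z": 0.12, "rx": 0, "ry": 0, "rz": 0, "claw": 110},
  {"x": 0, "y": 0, "z": 0.18, "rx": 0, "ry": 0, "rz": 0, "claw": 110},
  {"x": 0, "y": 0, "z": 0.22, "rx": 0, "ry": 0, "rz": 0, "claw": 110},
])

```text
t: 14.5
tool_pos: [0.6104, 0.2221, 0.174]
orientation: [0.517, 3.096, 0.002]
force: [0.5, -0.1, 0.9]
opening: 0.053
gripper_force: 0.0
```

Call:
arm_command([
  {"x": -0.03, "y": -0.05, "z": 0, "rx": 0, "ry": 0, "rz": 0.05, "claw": 110},
  {"x": -0.214, "y": -0.41, "z": 0, "rx": 0, "ry": 0, "rz": 0.277, "claw": 110},
  {"x": -0.214, "y": -0.41, "z": 0, "rx": 0, "ry": 0, "rz": 0.277, "claw": 110},
  {"x": -0.214, "y": -0.41, "z": 0, "rx": 0, "ry": 0, "rz": 0.277, "claw": 110},
  {"x": -0.214, "y": -0.41, "z": 0, "rx": 0, "ry": 0, "rz": 0.277, "claw": 110},
  {"x": -0.214, "y": -0.41, "z": 0, "rx": 0, "ry": 0, "rz": 0.277, "claw": 110},
  {"x": -0.214, "y": -0.41, "z": 0, "rx": 0, "ry": 0, "rz": 0.277, "claw": 110},
  {"x": -0.214, "y": -0.41, "z": 0, "rx": 0, "ry": 0, "rz": 0.277, "claw": 110},
  {"x": -0.214, "y": -0.41, "z": 0, "rx": 0, "ry": 0, "rz": 0.277, "claw": 110},
])

```text
t: 15.25
tool_pos: [0.5029, 0.0169, 0.1708]
orientation: [-0.348, 3.121, 0.0]
force: [0.4, -0.2, -0.5]
opening: 0.0526
gripper_force: 0.0
```

```bash
python3 - <<'E'
from h import *
st(); im,d,c=snap("wrist"); save("w5",im)
E
```

```text
t 15.25 tcp [0.5029 0.0169 0.1708] tilt 0.09 yaw 102.7 z [ 1.5e-03  3.0e-04 -1.0e+00] F [ 0.36 -0.18 -0.47] open 0.0526 q [-0.07 -0.1   1.83  0.    1.41 -1.86]
```

View pics/w5.png

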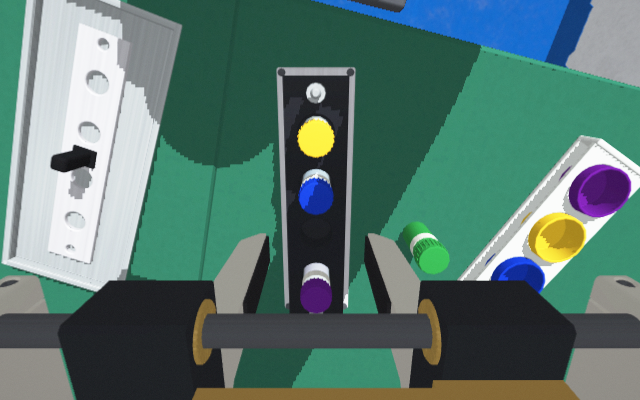

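The well is empty and the other three vials still stand. The gripper is over blue (316,193).

Call:
arm_command([
  {"x": -0.002, "y": -0.001, "z": -0.04, "rx": 0, "ry": 0, "rz": 0, "claw": 110},
  {"x": -0.002, "y": -0.001, "z": -0.09, "rx": 0, "ry": 0, "rz": 0, "claw": 110},
  {"x": -0.002, "y": -0.001, "z": -0.13, "rx": 0, "ry": 0, "rz": 0, "claw": 110},
  {"x": -0.002, "y": -0.001, "z": -0.17, "rx": 0, "ry": 0, "rz": 0, "claw": 110},
  {"x": -0.002, "y": -0.001, "z": -0.2, "rx": 0, "ry": 0, "rz": 0, "claw": 110},
  {"x": -0.002, "y": -0.001, "z": -0.215, "rx": 0, "ry": 0, "rz": 0, "claw": 110},
  {"x": -0.002, "y": -0.001, "z": -0.222, "rx": 0, "ry": 0, "rz": 0, "claw": 110},
  {"x": -0.002, "y": -0.001, "z": -0.224, "rx": 0, "ry": 0, "rz": 0, "claw": 110},
  {"x": -0.002, "y": -0.001, "z": -0.224, "rx": 0, "ry": 0, "rz": 0, "claw": 110},
])

```text
t: 16.05
tool_pos: [0.5021, 0.0167, 0.0585]
orientation: [-0.351, 3.121, -0.0]
force: [0.8, 0.1, 0.1]
opening: 0.0529
gripper_force: 0.0
```

Call:
arm_command([
  {"x": 0, "y": 0, "z": 0, "rx": 0, "ry": 0, "rz": 0, "claw": 255},
  {"x": 0, "y": 0, "z": 0, "rx": 0, "ry": 0, "rz": 0, "claw": 255},
  {"x": 0, "y": 0, "z": 0, "rx": 0, "ry": 0, "rz": 0, "claw": 255},
  {"x": 0, "y": 0, "z": 0, "rx": 0, "ry": 0, "rz": 0, "claw": 255},
  {"x": 0, "y": 0, "z": 0, "rx": 0, "ry": 0, "rz": 0, "claw": 255},
  {"x": 0, "y": 0, "z": 0, "rx": 0, "ry": 0, "rz": 0, "claw": 255},
  {"x": 0, "y": 0, "z": 0, "rx": 0, "ry": 0, "rz": 0, "claw": 255},
  {"x": 0, "y": 0, "z": 0, "rx": 0, "ry": 0, "rz": 0, "claw": 255},
], squeeze=12)

```text
t: 16.72
tool_pos: [0.5018, 0.0162, 0.0583]
orientation: [-0.35, 3.121, -0.0]
force: [-0.9, -0.8, 4.3]
opening: 0.0276
gripper_force: 12.0
```

Call:
arm_command([
  {"x": 0, "y": 0, "z": 0, "rx": 0, "ry": 0, "rz": 0, "claw": 255},
  {"x": 0, "y": 0, "z": 0.01, "rx": 0, "ry": 0, "rz": 0, "claw": 255},
  {"x": 0, "y": 0, "z": 0.03, "rx": 0, "ry": 0, "rz": 0, "claw": 255},
  {"x": 0, "y": 0, "z": 0.06, "rx": 0, "ry": 0, "rz": 0, "claw": 255},
  {"x": 0, "y": 0, "z": 0.1, "rx": 0, "ry": 0, "rz": 0, "claw": 255},
  {"x": 0, "y": 0, "z": 0.14, "rx": 0, "ry": 0, "rz": 0, "claw": 255},
  {"x": 0, "y": 0, "z": 0.18, "rx": 0, "ry": 0, "rz": 0, "claw": 255},
  {"x": 0, "y": 0, "z": 0.2, "rx": 0, "ry": 0, "rz": 0, "claw": 255},
  {"x": 0, "y": 0, "z": 0.2, "rx": 0, "ry": 0, "rz": 0, "claw": 255},
])

```text
t: 17.47
tool_pos: [0.5032, 0.0162, 0.1612]
orientation: [-0.349, 3.117, -0.001]
force: [0.3, -0.6, -0.7]
opening: 0.0276
gripper_force: 12.0
```

Call:
arm_command([
  {"x": 0.01, "y": 0.03, "z": 0, "rx": 0, "ry": 0, "rz": -0.03, "claw": 255},
  {"x": 0.022, "y": 0.09, "z": 0, "rx": 0, "ry": 0, "rz": -0.07, "claw": 255},
  {"x": 0.038, "y": 0.15, "z": 0, "rx": 0, "ry": 0, "rz": -0.11, "claw": 255},
  {"x": 0.054, "y": 0.22, "z": 0, "rx": 0, "ry": 0, "rz": -0.15, "claw": 255},
  {"x": 0.072, "y": 0.29, "z": 0, "rx": 0, "ry": 0, "rz": -0.19, "claw": 255},
  {"x": 0.087, "y": 0.36, "z": 0, "rx": 0, "ry": 0, "rz": -0.23, "claw": 255},
  {"x": 0.1, "y": 0.41, "z": 0, "rx": 0, "ry": 0, "rz": -0.26, "claw": 255},
  {"x": 0.108, "y": 0.436, "z": 0, "rx": 0, "ry": 0, "rz": -0.277, "claw": 255},
  {"x": 0.108, "y": 0.446, "z": 0, "rx": 0, "ry": 0, "rz": -0.277, "claw": 255},
  {"x": 0.108, "y": 0.446, "z": 0, "rx": 0, "ry": 0, "rz": -0.277, "claw": 255},
])

```text
t: 18.3
tool_pos: [0.5545, 0.24, 0.1563]
orientation: [-0.512, -3.097, 0.002]
force: [-0.5, -0.1, 0.3]
opening: 0.0275
gripper_force: 12.0
```

Call:
arm_command([
  {"x": 0, "y": 0, "z": -0.03, "rx": 0, "ry": 0, "rz": 0, "claw": 255},
  {"x": 0, "y": 0, "z": -0.07, "rx": 0, "ry": 0, "rz": 0, "claw": 255},
  {"x": 0, "y": 0, "z": -0.09, "rx": 0, "ry": 0, "rz": 0, "claw": 255},
  {"x": 0, "y": 0, "z": -0.09, "rx": 0, "ry": 0, "rz": 0, "claw": 255},
  {"x": 0, "y": 0, "z": -0.09, "rx": 0, "ry": 0, "rz": 0, "claw": 255},
])

```text
t: 18.72
tool_pos: [0.5546, 0.2382, 0.1121]
orientation: [-0.517, -3.097, 0.002]
force: [-0.1, -1.2, 0.8]
opening: 0.0279
gripper_force: 12.0
```

Call:
arm_command([
  {"x": 0.002, "y": 0.002, "z": -0.015, "rx": 0, "ry": 0, "rz": 0, "claw": 255},
  {"x": 0.002, "y": 0.002, "z": -0.03, "rx": 0, "ry": 0, "rz": 0, "claw": 255},
  {"x": 0.002, "y": 0.002, "z": -0.045, "rx": 0, "ry": 0, "rz": 0, "claw": 255},
  {"x": 0.002, "y": 0.002, "z": -0.06, "rx": 0, "ry": 0, "rz": 0, "claw": 255},
  {"x": 0.002, "y": 0.002, "z": -0.07, "rx": 0, "ry": 0, "rz": 0, "claw": 255},
  {"x": 0.002, "y": 0.002, "z": -0.08, "rx": 0, "ry": 0, "rz": 0, "claw": 255},
  {"x": 0.002, "y": 0.002, "z": -0.088, "rx": 0, "ry": 0, "rz": 0, "claw": 255},
  {"x": 0.002, "y": 0.002, "z": -0.094, "rx": 0, "ry": 0, "rz": 0, "claw": 255},
  {"x": 0.002, "y": 0.002, "z": -0.098, "rx": 0, "ry": 0, "rz": 0, "claw": 255},
  {"x": 0.002, "y": 0.002, "z": -0.098, "rx": 0, "ry": 0, "rz": 0, "claw": 255},
])

```text
t: 19.55
tool_pos: [0.5562, 0.2402, 0.0634]
orientation: [-0.517, -3.098, 0.0]
force: [-0.4, 0.0, 0.3]
opening: 0.0279
gripper_force: 12.0
```

Call:
arm_command([
  {"x": 0, "y": 0, "z": -0.002, "rx": 0, "ry": 0, "rz": 0, "claw": 255},
  {"x": 0, "y": 0, "z": -0.004, "rx": 0, "ry": 0, "rz": 0, "claw": 255},
  {"x": 0, "y": 0, "z": -0.005, "rx": 0, "ry": 0, "rz": 0, "claw": 255},
  {"x": 0, "y": 0, "z": -0.006, "rx": 0, "ry": 0, "rz": 0, "claw": 255},
  {"x": 0, "y": 0, "z": -0.006, "rx": 0, "ry": 0, "rz": 0, "claw": 255},
])

```text
t: 19.97
tool_pos: [0.5565, 0.2403, 0.0609]
orientation: [0.517, 3.099, 0.0]
force: [0.6, -0.5, -0.2]
opening: 0.0277
gripper_force: 12.0
```

Call:
arm_command([
  {"x": 0, "y": 0, "z": -0.001, "rx": 0, "ry": 0, "rz": 0, "claw": 255},
  {"x": 0, "y": 0, "z": -0.002, "rx": 0, "ry": 0, "rz": 0, "claw": 255},
  {"x": 0, "y": 0, "z": -0.003, "rx": 0, "ry": 0, "rz": 0, "claw": 255},
  {"x": 0, "y": 0, "z": -0.003, "rx": 0, "ry": 0, "rz": 0, "claw": 255},
])

```text
t: 20.3
tool_pos: [0.5565, 0.2403, 0.0595]
orientation: [0.517, 3.099, 0.0]
force: [-0.2, 0.1, -0.6]
opening: 0.0279
gripper_force: 12.0
```

Call:
arm_command([
  {"x": 0, "y": 0, "z": -0.001, "rx": 0, "ry": 0, "rz": 0, "claw": 255},
  {"x": 0, "y": 0, "z": -0.002, "rx": 0, "ry": 0, "rz": 0, "claw": 255},
  {"x": 0, "y": 0, "z": -0.002, "rx": 0, "ry": 0, "rz": 0, "claw": 255},
  {"x": 0, "y": 0, "z": -0.002, "rx": 0, "ry": 0, "rz": 0, "claw": 255},
])

```text
t: 20.63
tool_pos: [0.5569, 0.2403, 0.0593]
orientation: [0.517, 3.098, 0.0]
force: [-1.8, -1.4, 6.9]
opening: 0.0278
gripper_force: 12.0
```

Call:
arm_command([
  {"x": 0, "y": 0, "z": 0, "rx": 0, "ry": 0, "rz": 0, "claw": 110},
  {"x": 0, "y": 0, "z": 0, "rx": 0, "ry": 0, "rz": 0, "claw": 110},
  {"x": 0, "y": 0, "z": 0, "rx": 0, "ry": 0, "rz": 0, "claw": 110},
  {"x": 0, "y": 0, "z": 0, "rx": 0, "ry": 0, "rz": 0, "claw": 110},
  {"x": 0, "y": 0, "z": 0.02, "rx": 0, "ry": 0, "rz": 0, "claw": 110},
  {"x": 0, "y": 0, "z": 0.06, "rx": 0, "ry": 0, "rz": 0, "claw": 110},
  {"x": 0, "y": 0, "z": 0.12, "rx": 0, "ry": 0, "rz": 0, "claw": 110},
  {"x": 0, "y": 0, "z": 0.18, "rx": 0, "ry": 0, "rz": 0, "claw": 110},
  {"x": 0, "y": 0, "z": 0.22, "rx": 0, "ry": 0, "rz": 0, "claw": 110},
])

```text
t: 21.38
tool_pos: [0.5574, 0.2407, 0.1723]
orientation: [0.517, 3.096, 0.002]
force: [0.3, -0.3, 0.3]
opening: 0.0529
gripper_force: 0.0
```

Call:
arm_command([
  {"x": -0.03, "y": -0.05, "z": 0, "rx": 0, "ry": 0, "rz": 0.05, "claw": 110},
  {"x": -0.202, "y": -0.469, "z": 0, "rx": 0, "ry": 0, "rz": 0.277, "claw": 110},
  {"x": -0.202, "y": -0.469, "z": 0, "rx": 0, "ry": 0, "rz": 0.277, "claw": 110},
  {"x": -0.202, "y": -0.469, "z": 0, "rx": 0, "ry": 0, "rz": 0.277, "claw": 110},
  {"x": -0.202, "y": -0.469, "z": 0, "rx": 0, "ry": 0, "rz": 0.277, "claw": 110},
  {"x": -0.202, "y": -0.469, "z": 0, "rx": 0, "ry": 0, "rz": 0.277, "claw": 110},
  {"x": -0.202, "y": -0.469, "z": 0, "rx": 0, "ry": 0, "rz": 0.277, "claw": 110},
  {"x": -0.202, "y": -0.469, "z": 0, "rx": 0, "ry": 0, "rz": 0.277, "claw": 110},
  {"x": -0.202, "y": -0.469, "z": 0, "rx": 0, "ry": 0, "rz": 0.277, "claw": 110},
  {"x": -0.202, "y": -0.469, "z": 0, "rx": 0, "ry": 0, "rz": 0.277, "claw": 110},
])

```text
t: 22.22
tool_pos: [0.4559, 0.0062, 0.1691]
orientation: [-0.349, 3.121, 0.0]
force: [0.1, -0.1, 0.7]
opening: 0.053
gripper_force: 0.0
```

```bash
python3 - <<'E'
from h import *
st(); im,d,c=snap("scene"); save("s3",im[120:320,150:400].repeat(2,0).repeat(2,1))
E
```

```text
t 22.22 tcp [0.4559 0.0062 0.1691] tilt 0.07 yaw 102.8 z [ 1.2e-03  4.0e-04 -1.0e+00] F [ 0.11 -0.11  0.73] open 0.053 q [-0.1  -0.23  1.96  0.    1.42 -1.89]
```

View pics/s3.png

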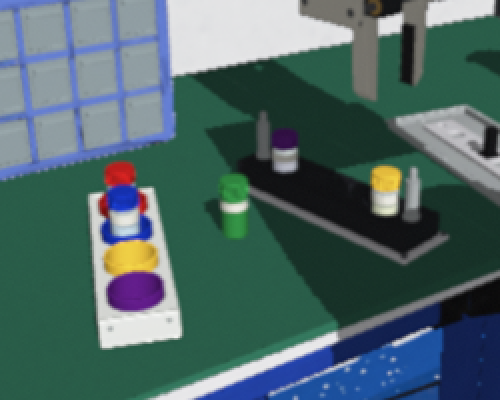

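Red and blue stand upright in their cups; purple and yellow are still in the block. Now yellow.

Call:
arm_command([
  {"x": 0, "y": -0.001, "z": -0.04, "rx": 0, "ry": 0, "rz": 0, "claw": 110},
  {"x": 0, "y": -0.001, "z": -0.09, "rx": 0, "ry": 0, "rz": 0, "claw": 110},
  {"x": 0, "y": -0.001, "z": -0.13, "rx": 0, "ry": 0, "rz": 0, "claw": 110},
  {"x": 0, "y": -0.001, "z": -0.17, "rx": 0, "ry": 0, "rz": 0, "claw": 110},
  {"x": 0, "y": -0.001, "z": -0.2, "rx": 0, "ry": 0, "rz": 0, "claw": 110},
  {"x": 0, "y": -0.001, "z": -0.213, "rx": 0, "ry": 0, "rz": 0, "claw": 110},
  {"x": 0, "y": -0.001, "z": -0.22, "rx": 0, "ry": 0, "rz": 0, "claw": 110},
  {"x": 0, "y": -0.001, "z": -0.221, "rx": 0, "ry": 0, "rz": 0, "claw": 110},
  {"x": 0, "y": -0.001, "z": -0.221, "rx": 0, "ry": 0, "rz": 0, "claw": 110},
])

```text
t: 23.02
tool_pos: [0.4561, 0.0057, 0.0586]
orientation: [-0.351, 3.121, -0.0]
force: [0.6, -0.3, 0.3]
opening: 0.0528
gripper_force: 0.0
```

Call:
arm_command([
  {"x": 0, "y": 0, "z": 0, "rx": 0, "ry": 0, "rz": 0, "claw": 255},
  {"x": 0, "y": 0, "z": 0, "rx": 0, "ry": 0, "rz": 0, "claw": 255},
  {"x": 0, "y": 0, "z": 0, "rx": 0, "ry": 0, "rz": 0, "claw": 255},
  {"x": 0, "y": 0, "z": 0, "rx": 0, "ry": 0, "rz": 0, "claw": 255},
  {"x": 0, "y": 0, "z": 0, "rx": 0, "ry": 0, "rz": 0, "claw": 255},
  {"x": 0, "y": 0, "z": 0, "rx": 0, "ry": 0, "rz": 0, "claw": 255},
  {"x": 0, "y": 0, "z": 0, "rx": 0, "ry": 0, "rz": 0, "claw": 255},
  {"x": 0, "y": 0, "z": 0, "rx": 0, "ry": 0, "rz": 0, "claw": 255},
], squeeze=12)

```text
t: 23.68
tool_pos: [0.4559, 0.0052, 0.0583]
orientation: [-0.35, 3.121, -0.0]
force: [-0.2, 1.0, 4.0]
opening: 0.0275
gripper_force: 12.0
```

Call:
arm_command([
  {"x": 0, "y": 0, "z": 0, "rx": 0, "ry": 0, "rz": 0, "claw": 255},
  {"x": 0, "y": 0, "z": 0.01, "rx": 0, "ry": 0, "rz": 0, "claw": 255},
  {"x": 0, "y": 0, "z": 0.03, "rx": 0, "ry": 0, "rz": 0, "claw": 255},
  {"x": 0, "y": 0, "z": 0.06, "rx": 0, "ry": 0, "rz": 0, "claw": 255},
  {"x": 0, "y": 0, "z": 0.1, "rx": 0, "ry": 0, "rz": 0, "claw": 255},
  {"x": 0, "y": 0, "z": 0.14, "rx": 0, "ry": 0, "rz": 0, "claw": 255},
  {"x": 0, "y": 0, "z": 0.18, "rx": 0, "ry": 0, "rz": 0, "claw": 255},
  {"x": 0, "y": 0, "z": 0.2, "rx": 0, "ry": 0, "rz": 0, "claw": 255},
  {"x": 0, "y": 0, "z": 0.2, "rx": 0, "ry": 0, "rz": 0, "claw": 255},
])

```text
t: 24.43
tool_pos: [0.4572, 0.0051, 0.161]
orientation: [-0.349, 3.117, -0.002]
force: [1.6, 0.6, -0.5]
opening: 0.0275
gripper_force: 12.0
```

Call:
arm_command([
  {"x": 0.008, "y": 0.04, "z": 0, "rx": 0, "ry": 0, "rz": -0.03, "claw": 255},
  {"x": 0.02, "y": 0.1, "z": 0, "rx": 0, "ry": 0, "rz": -0.07, "claw": 255},
  {"x": 0.034, "y": 0.17, "z": 0, "rx": 0, "ry": 0, "rz": -0.11, "claw": 255},
  {"x": 0.048, "y": 0.24, "z": 0, "rx": 0, "ry": 0, "rz": -0.15, "claw": 255},
  {"x": 0.062, "y": 0.31, "z": 0, "rx": 0, "ry": 0, "rz": -0.19, "claw": 255},
  {"x": 0.076, "y": 0.38, "z": 0, "rx": 0, "ry": 0, "rz": -0.23, "claw": 255},
  {"x": 0.086, "y": 0.44, "z": 0, "rx": 0, "ry": 0, "rz": -0.26, "claw": 255},
  {"x": 0.094, "y": 0.485, "z": 0, "rx": 0, "ry": 0, "rz": -0.277, "claw": 255},
  {"x": 0.094, "y": 0.504, "z": 0, "rx": 0, "ry": 0, "rz": -0.277, "claw": 255},
  {"x": 0.094, "y": 0.504, "z": 0, "rx": 0, "ry": 0, "rz": -0.277, "claw": 255},
])

```text
t: 25.27
tool_pos: [0.5014, 0.2587, 0.1564]
orientation: [-0.511, -3.098, 0.001]
force: [0.2, 0.5, -0.6]
opening: 0.0274
gripper_force: 12.0
```

Call:
arm_command([
  {"x": 0, "y": 0, "z": -0.03, "rx": 0, "ry": 0, "rz": 0, "claw": 255},
  {"x": 0, "y": 0, "z": -0.07, "rx": 0, "ry": 0, "rz": 0, "claw": 255},
  {"x": 0, "y": 0, "z": -0.09, "rx": 0, "ry": 0, "rz": 0, "claw": 255},
  {"x": 0, "y": 0, "z": -0.09, "rx": 0, "ry": 0, "rz": 0, "claw": 255},
  {"x": 0, "y": 0, "z": -0.09, "rx": 0, "ry": 0, "rz": 0, "claw": 255},
])

```text
t: 25.68
tool_pos: [0.5017, 0.256, 0.1121]
orientation: [-0.518, -3.097, 0.002]
force: [0.5, 0.2, -0.9]
opening: 0.0276
gripper_force: 12.0
```

Call:
arm_command([
  {"x": 0.002, "y": 0.002, "z": -0.015, "rx": 0, "ry": 0, "rz": 0, "claw": 255},
  {"x": 0.002, "y": 0.002, "z": -0.03, "rx": 0, "ry": 0, "rz": 0, "claw": 255},
  {"x": 0.002, "y": 0.002, "z": -0.045, "rx": 0, "ry": 0, "rz": 0, "claw": 255},
  {"x": 0.002, "y": 0.002, "z": -0.06, "rx": 0, "ry": 0, "rz": 0, "claw": 255},
  {"x": 0.002, "y": 0.002, "z": -0.07, "rx": 0, "ry": 0, "rz": 0, "claw": 255},
  {"x": 0.002, "y": 0.002, "z": -0.08, "rx": 0, "ry": 0, "rz": 0, "claw": 255},
  {"x": 0.002, "y": 0.002, "z": -0.088, "rx": 0, "ry": 0, "rz": 0, "claw": 255},
  {"x": 0.002, "y": 0.002, "z": -0.094, "rx": 0, "ry": 0, "rz": 0, "claw": 255},
  {"x": 0.002, "y": 0.002, "z": -0.098, "rx": 0, "ry": 0, "rz": 0, "claw": 255},
  {"x": 0.002, "y": 0.002, "z": -0.1, "rx": 0, "ry": 0, "rz": 0, "claw": 255},
])

```text
t: 26.52
tool_pos: [0.5034, 0.2583, 0.0627]
orientation: [-0.517, -3.099, 0.0]
force: [0.1, -0.5, -1.3]
opening: 0.0276
gripper_force: 12.0
```

Call:
arm_command([
  {"x": 0, "y": 0, "z": -0.002, "rx": 0, "ry": 0, "rz": 0, "claw": 255},
  {"x": 0, "y": 0, "z": -0.004, "rx": 0, "ry": 0, "rz": 0, "claw": 255},
  {"x": 0, "y": 0, "z": -0.006, "rx": 0, "ry": 0, "rz": 0, "claw": 255},
  {"x": 0, "y": 0, "z": -0.007, "rx": 0, "ry": 0, "rz": 0, "claw": 255},
  {"x": 0, "y": 0, "z": -0.007, "rx": 0, "ry": 0, "rz": 0, "claw": 255},
  {"x": 0, "y": 0, "z": -0.007, "rx": 0, "ry": 0, "rz": 0, "claw": 255},
])

```text
t: 27.02
tool_pos: [0.5035, 0.2583, 0.0595]
orientation: [0.517, 3.099, 0.0]
force: [0.6, -0.1, -0.3]
opening: 0.0278
gripper_force: 12.0
```

Call:
arm_command([
  {"x": 0, "y": 0, "z": -0.001, "rx": 0, "ry": 0, "rz": 0, "claw": 255},
  {"x": 0, "y": 0, "z": -0.002, "rx": 0, "ry": 0, "rz": 0, "claw": 255},
  {"x": 0, "y": 0, "z": -0.002, "rx": 0, "ry": 0, "rz": 0, "claw": 255},
  {"x": 0, "y": 0, "z": -0.002, "rx": 0, "ry": 0, "rz": 0, "claw": 255},
])

```text
t: 27.35
tool_pos: [0.5039, 0.2584, 0.0594]
orientation: [0.517, 3.098, 0.001]
force: [-2.2, -2.1, 6.0]
opening: 0.0278
gripper_force: 12.0
```

Call:
arm_command([
  {"x": 0, "y": 0, "z": 0, "rx": 0, "ry": 0, "rz": 0, "claw": 110},
  {"x": 0, "y": 0, "z": 0, "rx": 0, "ry": 0, "rz": 0, "claw": 110},
  {"x": 0, "y": 0, "z": 0, "rx": 0, "ry": 0, "rz": 0, "claw": 110},
  {"x": 0, "y": 0, "z": 0, "rx": 0, "ry": 0, "rz": 0, "claw": 110},
  {"x": 0, "y": 0, "z": 0.02, "rx": 0, "ry": 0, "rz": 0, "claw": 110},
  {"x": 0, "y": 0, "z": 0.06, "rx": 0, "ry": 0, "rz": 0, "claw": 110},
  {"x": 0, "y": 0, "z": 0.12, "rx": 0, "ry": 0, "rz": 0, "claw": 110},
  {"x": 0, "y": 0, "z": 0.18, "rx": 0, "ry": 0, "rz": 0, "claw": 110},
  {"x": 0, "y": 0, "z": 0.22, "rx": 0, "ry": 0, "rz": 0, "claw": 110},
])

```text
t: 28.1
tool_pos: [0.5043, 0.2587, 0.1722]
orientation: [0.517, 3.096, 0.003]
force: [-0.2, -0.4, 0.3]
opening: 0.053
gripper_force: 0.0
```

Call:
arm_command([
  {"x": 0.02, "y": -0.05, "z": 0, "rx": 0, "ry": 0, "rz": 0.05, "claw": 110},
  {"x": 0.183, "y": -0.442, "z": 0, "rx": 0, "ry": 0, "rz": 0.277, "claw": 110},
  {"x": 0.183, "y": -0.442, "z": 0, "rx": 0, "ry": 0, "rz": 0.277, "claw": 110},
  {"x": 0.183, "y": -0.442, "z": 0, "rx": 0, "ry": 0, "rz": 0.277, "claw": 110},
  {"x": 0.183, "y": -0.442, "z": 0, "rx": 0, "ry": 0, "rz": 0.277, "claw": 110},
  {"x": 0.183, "y": -0.442, "z": 0, "rx": 0, "ry": 0, "rz": 0.277, "claw": 110},
  {"x": 0.183, "y": -0.442, "z": 0, "rx": 0, "ry": 0, "rz": 0.277, "claw": 110},
  {"x": 0.183, "y": -0.442, "z": 0, "rx": 0, "ry": 0, "rz": 0.277, "claw": 110},
  {"x": 0.183, "y": -0.442, "z": 0, "rx": 0, "ry": 0, "rz": 0.277, "claw": 110},
  {"x": 0.183, "y": -0.442, "z": 0, "rx": 0, "ry": 0, "rz": 0.277, "claw": 110},
])

```text
t: 28.93
tool_pos: [0.5946, 0.0384, 0.1686]
orientation: [0.35, -3.122, -0.001]
force: [0.1, 0.4, -0.4]
opening: 0.0532
gripper_force: 0.0
```

```bash
python3 - <<'E'
from h import *
st(); im,d,c=snap("wrist"); save("w6",im)
H,S,V=cv2.split(cv2.cvtColor(im,cv2.COLOR_RGB2HSV))
vv,uu=np.mgrid[:400,:640]; P=depthpt(c,np.c_[uu.ravel(),vv.ravel()],d.ravel()).reshape(400,640,3)
q=P[(H>124)&(H<165)&(S>90)&(P[...,2]>.065)&(P[...,2]<.075)&(P[...,1]<.1)].astype(np.float32)
print(len(q),cv2.minEnclosingCircle(q[:,:2]))
E
```

```text
t 28.93 tcp [0.5946 0.0384 0.1686] tilt 0.04 yaw 102.8 z [-3.e-04  6.e-04 -1.e+00] F [ 0.07  0.37 -0.37] open 0.0532 q [-0.02  0.16  1.58  0.    1.41 -1.82]Traceback (most recent call last):
  File "<stdin>", line 6, in <module>
cv2.error: OpenCV(4.12.0) /io/opencv/modules/imgproc/src/shapedescr.cpp:201: error: (-215:Assertion failed) count >= 0 && (depth == CV_32F || depth == CV_32S) in function 'minEnclosingCircle'
```

Call:
arm_command([
  {"x": 0.002, "y": -0.002, "z": -0.04, "rx": 0, "ry": 0, "rz": 0, "claw": 110},
  {"x": 0.002, "y": -0.002, "z": -0.09, "rx": 0, "ry": 0, "rz": 0, "claw": 110},
  {"x": 0.002, "y": -0.002, "z": -0.13, "rx": 0, "ry": 0, "rz": 0, "claw": 110},
  {"x": 0.002, "y": -0.002, "z": -0.17, "rx": 0, "ry": 0, "rz": 0, "claw": 110},
  {"x": 0.002, "y": -0.002, "z": -0.2, "rx": 0, "ry": 0, "rz": 0, "claw": 110},
  {"x": 0.002, "y": -0.002, "z": -0.213, "rx": 0, "ry": 0, "rz": 0, "claw": 110},
  {"x": 0.002, "y": -0.002, "z": -0.22, "rx": 0, "ry": 0, "rz": 0, "claw": 110},
  {"x": 0.002, "y": -0.002, "z": -0.221, "rx": 0, "ry": 0, "rz": 0, "claw": 110},
  {"x": 0.002, "y": -0.002, "z": -0.221, "rx": 0, "ry": 0, "rz": 0, "claw": 110},
])

```text
t: 29.73
tool_pos: [0.5965, 0.0369, 0.0589]
orientation: [-0.351, 3.121, -0.0]
force: [0.3, 0.0, -0.5]
opening: 0.0531
gripper_force: 0.0
```

Call:
arm_command([
  {"x": 0, "y": 0, "z": 0, "rx": 0, "ry": 0, "rz": 0, "claw": 255},
  {"x": 0, "y": 0, "z": 0, "rx": 0, "ry": 0, "rz": 0, "claw": 255},
  {"x": 0, "y": 0, "z": 0, "rx": 0, "ry": 0, "rz": 0, "claw": 255},
  {"x": 0, "y": 0, "z": 0, "rx": 0, "ry": 0, "rz": 0, "claw": 255},
  {"x": 0, "y": 0, "z": 0, "rx": 0, "ry": 0, "rz": 0, "claw": 255},
  {"x": 0, "y": 0, "z": 0, "rx": 0, "ry": 0, "rz": 0, "claw": 255},
  {"x": 0, "y": 0, "z": 0, "rx": 0, "ry": 0, "rz": 0, "claw": 255},
  {"x": 0, "y": 0, "z": 0, "rx": 0, "ry": 0, "rz": 0, "claw": 255},
], squeeze=12)

```text
t: 30.4
tool_pos: [0.5963, 0.0362, 0.0583]
orientation: [-0.35, 3.121, -0.0]
force: [-0.1, 0.2, 3.9]
opening: 0.0278
gripper_force: 12.0
```

Call:
arm_command([
  {"x": 0, "y": 0, "z": 0, "rx": 0, "ry": 0, "rz": 0, "claw": 255},
  {"x": 0, "y": 0, "z": 0.01, "rx": 0, "ry": 0, "rz": 0, "claw": 255},
  {"x": 0, "y": 0, "z": 0.03, "rx": 0, "ry": 0, "rz": 0, "claw": 255},
  {"x": 0, "y": 0, "z": 0.06, "rx": 0, "ry": 0, "rz": 0, "claw": 255},
  {"x": 0, "y": 0, "z": 0.1, "rx": 0, "ry": 0, "rz": 0, "claw": 255},
  {"x": 0, "y": 0, "z": 0.14, "rx": 0, "ry": 0, "rz": 0, "claw": 255},
  {"x": 0, "y": 0, "z": 0.18, "rx": 0, "ry": 0, "rz": 0, "claw": 255},
  {"x": 0, "y": 0, "z": 0.2, "rx": 0, "ry": 0, "rz": 0, "claw": 255},
  {"x": 0, "y": 0, "z": 0.2, "rx": 0, "ry": 0, "rz": 0, "claw": 255},
])

```text
t: 31.15
tool_pos: [0.5979, 0.0363, 0.1617]
orientation: [-0.349, 3.117, -0.001]
force: [0.5, 0.3, 0.1]
opening: 0.0275
gripper_force: 12.0
```

Call:
arm_command([
  {"x": -0.025, "y": 0.04, "z": 0, "rx": 0, "ry": 0, "rz": -0.03, "claw": 255},
  {"x": -0.06, "y": 0.1, "z": 0, "rx": 0, "ry": 0, "rz": -0.07, "claw": 255},
  {"x": -0.1, "y": 0.165, "z": 0, "rx": 0, "ry": 0, "rz": -0.11, "claw": 255},
  {"x": -0.14, "y": 0.23, "z": 0, "rx": 0, "ry": 0, "rz": -0.15, "claw": 255},
  {"x": -0.18, "y": 0.295, "z": 0, "rx": 0, "ry": 0, "rz": -0.19, "claw": 255},
  {"x": -0.22, "y": 0.36, "z": 0, "rx": 0, "ry": 0, "rz": -0.23, "claw": 255},
  {"x": -0.255, "y": 0.418, "z": 0, "rx": 0, "ry": 0, "rz": -0.26, "claw": 255},
  {"x": -0.28, "y": 0.458, "z": 0, "rx": 0, "ry": 0, "rz": -0.277, "claw": 255},
  {"x": -0.292, "y": 0.478, "z": 0, "rx": 0, "ry": 0, "rz": -0.277, "claw": 255},
  {"x": -0.292, "y": 0.478, "z": 0, "rx": 0, "ry": 0, "rz": -0.277, "claw": 255},
])

```text
t: 31.98
tool_pos: [0.4481, 0.2769, 0.1568]
orientation: [-0.511, -3.098, 0.001]
force: [0.2, 0.0, -0.1]
opening: 0.0275
gripper_force: 12.0
```

Call:
arm_command([
  {"x": 0, "y": 0, "z": -0.03, "rx": 0, "ry": 0, "rz": 0, "claw": 255},
  {"x": 0, "y": 0, "z": -0.07, "rx": 0, "ry": 0, "rz": 0, "claw": 255},
  {"x": 0, "y": 0, "z": -0.09, "rx": 0, "ry": 0, "rz": 0, "claw": 255},
  {"x": 0, "y": 0, "z": -0.09, "rx": 0, "ry": 0, "rz": 0, "claw": 255},
  {"x": 0, "y": 0, "z": -0.09, "rx": 0, "ry": 0, "rz": 0, "claw": 255},
])

```text
t: 32.4
tool_pos: [0.4497, 0.2741, 0.112]
orientation: [-0.518, -3.097, 0.002]
force: [0.3, 0.7, 0.2]
opening: 0.0276
gripper_force: 12.0
```

Call:
arm_command([
  {"x": 0.001, "y": 0.001, "z": -0.015, "rx": 0, "ry": 0, "rz": 0, "claw": 255},
  {"x": 0.001, "y": 0.001, "z": -0.03, "rx": 0, "ry": 0, "rz": 0, "claw": 255},
  {"x": 0.001, "y": 0.001, "z": -0.045, "rx": 0, "ry": 0, "rz": 0, "claw": 255},
  {"x": 0.001, "y": 0.001, "z": -0.06, "rx": 0, "ry": 0, "rz": 0, "claw": 255},
  {"x": 0.001, "y": 0.001, "z": -0.07, "rx": 0, "ry": 0, "rz": 0, "claw": 255},
  {"x": 0.001, "y": 0.001, "z": -0.08, "rx": 0, "ry": 0, "rz": 0, "claw": 255},
  {"x": 0.001, "y": 0.001, "z": -0.088, "rx": 0, "ry": 0, "rz": 0, "claw": 255},
  {"x": 0.001, "y": 0.001, "z": -0.094, "rx": 0, "ry": 0, "rz": 0, "claw": 255},
  {"x": 0.001, "y": 0.001, "z": -0.098, "rx": 0, "ry": 0, "rz": 0, "claw": 255},
  {"x": 0.001, "y": 0.001, "z": -0.1, "rx": 0, "ry": 0, "rz": 0, "claw": 255},
])

```text
t: 33.23
tool_pos: [0.4504, 0.2758, 0.0626]
orientation: [-0.517, -3.099, 0.0]
force: [0.1, 1.0, -0.2]
opening: 0.0277
gripper_force: 12.0
```

Call:
arm_command([
  {"x": 0, "y": 0, "z": -0.002, "rx": 0, "ry": 0, "rz": 0, "claw": 255},
  {"x": 0, "y": 0, "z": -0.004, "rx": 0, "ry": 0, "rz": 0, "claw": 255},
  {"x": 0, "y": 0, "z": -0.006, "rx": 0, "ry": 0, "rz": 0, "claw": 255},
  {"x": 0, "y": 0, "z": -0.007, "rx": 0, "ry": 0, "rz": 0, "claw": 255},
  {"x": 0, "y": 0, "z": -0.008, "rx": 0, "ry": 0, "rz": 0, "claw": 255},
  {"x": 0, "y": 0, "z": -0.008, "rx": 0, "ry": 0, "rz": 0, "claw": 255},
])

```text
t: 33.73
tool_pos: [0.4507, 0.2759, 0.0593]
orientation: [0.517, 3.098, 0.0]
force: [-0.4, -0.2, 3.2]
opening: 0.0276
gripper_force: 12.0
```

Contact. I'll release, rise and back away towards the start.

Call:
arm_command([
  {"x": 0, "y": 0, "z": 0, "rx": 0, "ry": 0, "rz": 0, "claw": 110},
  {"x": 0, "y": 0, "z": 0, "rx": 0, "ry": 0, "rz": 0, "claw": 110},
  {"x": 0, "y": 0, "z": 0, "rx": 0, "ry": 0, "rz": 0, "claw": 110},
  {"x": 0, "y": 0, "z": 0, "rx": 0, "ry": 0, "rz": 0, "claw": 110},
  {"x": 0, "y": 0, "z": 0.02, "rx": 0, "ry": 0, "rz": 0, "claw": 110},
  {"x": 0, "y": 0, "z": 0.06, "rx": 0, "ry": 0, "rz": 0, "claw": 110},
  {"x": 0, "y": 0, "z": 0.12, "rx": 0, "ry": 0, "rz": 0, "claw": 110},
  {"x": 0, "y": 0, "z": 0.18, "rx": 0, "ry": 0, "rz": 0, "claw": 110},
  {"x": 0, "y": 0, "z": 0.24, "rx": 0, "ry": 0, "rz": 0, "claw": 110},
  {"x": 0, "y": 0, "z": 0.3, "rx": 0, "ry": 0, "rz": 0, "claw": 110},
])

```text
t: 34.57
tool_pos: [0.4502, 0.2757, 0.2111]
orientation: [0.517, 3.098, 0.0]
force: [-0.3, 0.4, 0.3]
opening: 0.0527
gripper_force: 0.0
```

Call:
arm_command([
  {"x": -0.1, "y": -0.35, "z": 0.04, "rx": 0, "ry": 0, "rz": 0, "claw": 110},
  {"x": -0.1, "y": -0.35, "z": 0.04, "rx": 0, "ry": 0, "rz": 0, "claw": 110},
  {"x": -0.1, "y": -0.35, "z": 0.04, "rx": 0, "ry": 0, "rz": 0, "claw": 110},
  {"x": -0.1, "y": -0.35, "z": 0.04, "rx": 0, "ry": 0, "rz": 0, "claw": 110},
  {"x": -0.1, "y": -0.35, "z": 0.04, "rx": 0, "ry": 0, "rz": 0, "claw": 110},
  {"x": -0.1, "y": -0.35, "z": 0.04, "rx": 0, "ry": 0, "rz": 0, "claw": 110},
  {"x": -0.1, "y": -0.35, "z": 0.04, "rx": 0, "ry": 0, "rz": 0, "claw": 110},
])

```text
t: 35.15
tool_pos: [0.4007, 0.1002, 0.23]
orientation: [0.521, 3.096, 0.001]
force: [0.1, 0.5, 0.2]
opening: 0.0526
gripper_force: 0.0
```

```bash
python3 - <<'E'
from h import *
st(); a,d,c=snap("scene"); b,d,c=snap("top")
A=a[150:300,170:440].repeat(2,0).repeat(2,1); B=b[140:270,190:450].repeat(2,0).repeat(2,1)
w=min(A.shape[1],B.shape[1]); save("fin",np.vstack([A[:,:w],B[:,:w]]))
E
```

```text
t 35.15 tcp [0.4007 0.1002 0.23  ] tilt 0.12 yaw 70.9 z [ 2.1e-03  6.0e-04 -1.0e+00] F [0.12 0.53 0.19] open 0.0526 q [ 0.12 -0.4   1.98  0.    1.56 -1.12]
```

View pics/fin.png

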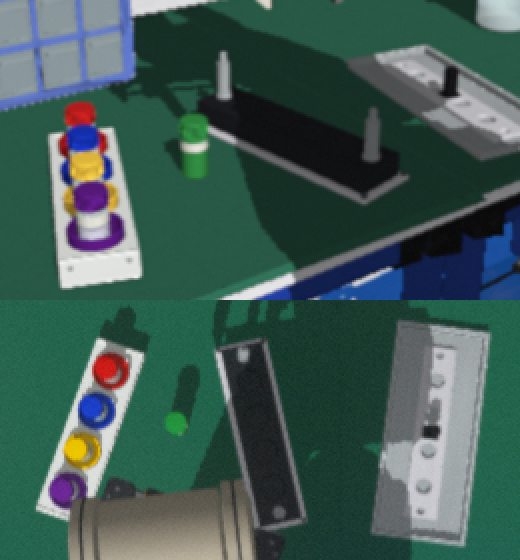

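All four vials stand in the matching cups, and the plate lies flat in the tray.

```bash
python3 -c "
from plant import robot
print(robot.close_job())"
```

```text
the job is handed in; nothing more can be done
None
```

The job is handed in: the plate lies flat and centred in the tray, and the four vials stand upright in the cups of their cap colours; the final pictures show this, but no verdict came back on hand-in.

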